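Take the hung gauge plate out from behind the sliding guard

ROBOT

A 6-joint arm with a two-finger parallel gripper is mounted at the origin on a cart in front of the work surface, level with it; the furniture and walls round the work are solid. World frame = base frame: x ahead of the robot, y to its left, z up, the work surface at z = 0. Lengths are in m, angles in rad, forces in N, time in s.
With the tool pointing down it reaches from about 0.35 to 0.775 m from the base axis. Payload 7.3 kg.
Tool frame: the origin (TCP) lies at the very end of the fingers, on their centre line; the grasp point (between the pads) lies 19 mm behind it; x points along the fingers, y is the direction in which the jaws open and shut, and the axes are right-handed (so a half turn about x gives the same grasp; the last joint's range is limited). The gripper opens to 92 mm and grips with 3 to 60 N. Pads are 19 mm wide; open, the fingers measure 130 mm over their backs; the gripper's body (75 mm by 190 mm) begins 47 mm behind the grasp point.
Start: joints at [-1.299, 0.342, 1.524, -0, 1.275, -0.146], TCP at [0.213, -0.48, 0.227] pointing down, gripper open.
Joint ranges: [-2.53, 2.53], [-0.77, 2.02], [0.04, 2.7], [-1, 4.14], [0.28, 2.66], [-3.11, 3.11]. Speed limits (rad/s): [2.57, 2.57, 3.14, 3.14, 3.14, 3.14].

INTERFACE

Orientations are given as [roll, pitch, yaw] about the fixed x, y, z axes, in that order (R = Rz(yaw) Ry(pitch) Rx(roll)).
In Python, from cell import observe, vision, job gives the robot as it stands.
- The arm moves only by the tool send_rows, never from a script. Its argument "motion" is a list of rows, each an object with "hand": the opening, from -1 (shut) to 1 (fully open), so that 0 is half open; "slide": the shift along the tool's x, y, z in mm, a list of three; "spin": the turn about the tool's x in rad. In form: [{"hand": hand, "slide": [tx, ty, tz], "spin": spin}, ...]. A call has 1 to 8 rows; each row shifts and turns the pose as measured when the row begins, along the tool's axes as they then stand; what a row does not reach is not made up. A row lasts 1/10 s, in which the tool goes at most 50 mm and 8.59 degrees, less where a joint would pass 70% of its speed; a pose out of reach is approached as far as the arm can. A call with a gripper value outside its range is refused whole. The fingers move at their own pace and stop on an object; "grip_force" is the grip in N (left out, the last holds). Time passes only in rows, so rows that do not move let the fingers close. It gives the time, the measured TCP pose, the force and the opening at its end, in the units of the state.
- observe(): the state, without advancing time (a new reading comes with each control period).
- vision.read_camera(name): name is "side" or "top" or "wrist"; returns a dict with "pixels" (384x512x3 uint8, blue, green, red), "range_z" (384x512 float32, m along the optical axis (not along the pixel's ray), 0 where there is no reading), "fx", "fy", "cx", "cy" (pixels), "world_from_camera" (4x4, takes a point from camera to world coordinates); the wrist camera has in their place "T_tool_cam" (4x4, takes a point from camera to tool coordinates, whose origin is the TCP and whose axes are the tool frame's). Camera axes: x right, y down, z forward; pixel columns grow to the right and rows downward; lengths in m; the calibration is good to about 2 mm. A picture is of the moment at which its call begins: read the wrist's pose just before it.
- job.hand_in(): hands the job in, once; it reports no verdict.
Trained networks look in a picture, given as the dict that the camera call returned (one of the last four; its "shot" number tells which), for a name from the list of things; names that differ only in an ending like _2 or _b are one class to them, and where a whole thing is asked for, a point or a joint stands for the part that bears it (a point fixed in the world has none). Each returns a list of dicts, best first, with "conf" (0 to 1); they miss things now and then, are a little off and sometimes report something else, mostly with a low value. They report only what shows in the picture. A call takes as long as a camera call.
- vision.search_frame(picture, thing): "uv" ([column, row] in pixels, amid what is visible of it).
- vision.cut_out(picture, thing): "mask" (384x512 bool, what is visible of it) and "uv" ([column, row] in pixels, amid what is visible of it).
The state is a dict: "time": time; "qpos": joint angles; "qvel": joint speeds; "joint_efforts": joint torques, N m; "tool_pos": TCP position; "tool_rot": TCP orientation; "contact_force": force on the tool from outside, world axes, zero at the start; "torque": the same for the moment, N m; "opening": finger opening in m.
Only numpy, scipy, OpenCV 4.12 (cv2) and the standard library are available. Lean on these libraries where they do the work, as an engineer would, in place of code of your own. Each camera call takes 0.05 s, during which the arm holds its last target.

TASK

Slide the clear guard up its sloping track until it is wide open, unhook the keyhole-hung gauge plate inside from its screw and lay it flat, wooden grip upward, on the middle of the dark foam slab. Then slide the guard fully shut again and let go. Leave the round die on the slab where it is.

Things in the scene. Friction and masses are not known exactly. Their poses are not given: they have to be found in the camera images.
- guard_box: Grey sheet-metal box, 220 deep x 220 wide x 200 mm high, fixed at the right. Origin: centre of underside; x to its rear, y left, z up. Inside, a board slopes 35 deg from level, rising rearward; its lower end is at x -85, z 30 mm. u = distance up the slope from there, n = outward from the board. Opening 190 mm wide; sill (top at u 10) and tracks reach n 66 mm; tracks run up past the box to z 300.
- guard (a joint): Clear guard in an aluminium frame, 200 (up the slope) x 188 mm, n = 54 to 62 mm, sliding straight up the slope. In metres: 0 = fully shut (lower edge at u 8 mm), 0.175 = fully open. Stays where it is left; takes about 7 N up, 4 N down, plus drag with speed. May start up to 0.03 ajar.
- guard_handle (a point): Middle of the guard's handle: level dark round bar, 12 mm thick, 90 mm long along y, on two end posts, 37 mm out from the pane's face, near the guard's lower edge (u 50, n 97 mm when shut). Moves with the guard. Frame: x up the slope (sliding direction), y left along the bar, z outward, square to the guard.
- gauge_plate: Loose steel plate 120 x 90 x 8 mm, 0.25 kg, hung flat against the board. Origin: centre of underside; x along its length (up the slope when hung), y across, z out of the face with the grip. Keyhole: slot 9 mm wide, upper end x +47, opening below into a 22 mm hole centred at x +26. Hung, the screw is at x +44: move the plate 18 mm up the slope, then draw it off outward 20 mm or more.
- plate_grip (a point): Point in the plate's wooden grip block, at plate frame x -22, y 0, z 30 mm (22 mm above the plate's face). The block is 56 mm long (plate x), 26 mm wide (plate y) and stands 32 mm out of the face (plate z 8 to 40 mm). Frame as the plate's.
- screw (a point): Foot of the fixed screw on the sloping board (u 132 mm). Shank 6 mm thick, square to the board; head 13 mm across and 4 mm thick, its underside at n 11.5 and its top at n 15.5 mm. Frame as the box's.
- eva_slab: Plain dark foam slab 124 x 262 mm, 26 mm thick, fixed flat left of the box, in front of the red die press. Origin: centre of its underside; x along its 124 mm side (away from the robot), y along its 262 mm side (left), z up. Mind the press between slab and box: its red bed, top 143 mm above the table, begins about 620 mm ahead of the robot.
- round_die: Round steel cutting die, 40 mm across, 35 mm high, standing loose on the left end of the slab; leave it. Origin: centre of its underside.

How it is judged:
On the way, in this order (a step that is already met when the one before it is completed fails the run):
1. the guard is wide open (value of joint guard above 0.15 m), for 0.2 s.
2. the plate is off its screw and clear of it (distance between gauge_plate and screw above 0.12 m), for 0.2 s.
At the end, for the whole second after the job is handed in: The guard is shut to within 6 mm; the gauge plate lies flat and still on the foam slab, grip upward, its centre within 40 mm of the slab's centre along the slab's short side and within 50 mm along its long side (x of gauge_plate in the frame of eva_slab between -0.04 and 0.04 m and y of gauge_plate in the frame of eva_slab between -0.05 and 0.05 m and z of gauge_plate in the frame of eva_slab between 0.022 and 0.031 m and angle between gauge_plate's own z axis and vertical below 0.08 rad and value of joint guard below 0.006 m and linear speed of gauge_plate below 0.02 m/s); the robot touches nothing.
It fails at once if the round die is moved more than 30 mm (distance of round_die from where it was at the start of the episode above 0.03 m).
It also fails if it takes over 67 s, if anything falls off the work surface, if the arm or the gripper's body presses on something with over 40 N, if the wrist force passes 120 N, or if a joint passes its speed limit or range.

## Working session

There is one attempt and no reset: what is moved stays moved. The work goes in short steps, Python scripts to look and compute and a tool call to move; the robot and the scene stay as the last step left them, time stands still between calls to the robot, and variables do not carry over. Pictures are saved under pics/ and viewed, and the job is handed in when it is done.

Besides the shell and the picture viewer there is one more tool, called after "Call:" by a JSON object that holds its "op" and its "data", one argument or row to a line. send_rows: Moves the arm, as the interface text tells. Its arguments: {"type":"object","properties":{"motion":{"type":"array","items":{"type":"object","properties":{"hand":{"type":"number"},"slide":{"type":"array","items":{"type":"number"}},"spin":{"type":"number"}}}},"grip_force":{"type":"number"}},"required":["motion"]}

```bash
ls; mkdir -p pics
cat > h.py <<'E'
import numpy as np, cv2
from scipy.spatial.transform import Rotation as R
from cell import observe, vision, job
def Tt(s):
    T=np.eye(4);T[:3,:3]=R.from_euler('xyz',s['tool_rot']).as_matrix();T[:3,3]=s['tool_pos'];return T
def cam(n):
    s=observe();p=vision.read_camera(n)
    p['W']=np.array(p['world_from_camera']) if 'world_from_camera' in p else Tt(s)@np.array(p['T_tool_cam'])
    return p
def pt(p,u,v,r=None):
    z=p['range_z'][int(round(v)),int(round(u))] if r is None else r
    return (p['W']@np.array([(u-p['cx'])/p['fx']*z,(v-p['cy'])/p['fy']*z,z,1]))[:3]
def cloud(p,mask):
    v,u=np.nonzero(mask&(p['range_z']>0));z=p['range_z'][v,u]
    c=np.stack([(u-p['cx'])/p['fx']*z,(v-p['cy'])/p['fy']*z,z,np.ones_like(z)])
    return (p['W']@c)[:3].T
def save(p,n,f=1.5):
    cv2.imwrite('pics/'+n+'.png',cv2.resize(p['pixels'],None,fx=f,fy=f))
np.set_printoptions(precision=4,suppress=True)
E
python3 - <<'E'
from h import *
s=observe();print(s)
for n in ['side','top']:
    p=cam(n);save(p,n+'0');print(n,p['W'],p['fx'],p['cx'])
    for t in ['guard_box','guard','guard_handle','gauge_plate','plate_grip','eva_slab','round_die','screw']:
        for d in vision.cut_out(p,t)[:2]:
            c=cloud(p,d['mask']); print(t,d['conf'],d['uv'],d['mask'].sum(),np.median(c,0) if len(c) else None,c.min(0),c.max(0))
E
```

```text
pics
{'time': 0.0, 'qpos': array([-1.299 ,  0.3427,  1.525 , -0.    ,  1.2754, -0.146 ]), 'qvel': array([-0.0007,  0.0006, -0.0008, -0.0003,  0.0008, -0.0015]), 'joint_efforts': array([ -0.0001, -43.1235, -24.4219,   0.0718,   0.056 ,  -0.0001]), 'tool_pos': array([ 0.2129, -0.4794,  0.2261]), 'tool_rot': array([-1.7128,  1.5693,  1.8466]), 'contact_force': array([-0.0115, -0.3036,  0.4566]), 'torque': array([-0.0299,  0.0433,  0.0223]), 'opening': 0.09175477776776045}
side [[-0.9248 -0.2192  0.3108  0.2975]
 [-0.3796  0.5826 -0.7186  0.8957]
 [-0.0235 -0.7826 -0.6221  0.7073]
 [ 0.      0.      0.      1.    ]] 381.56985261607474 255.7990923719209
guard_box 0.95 [273.5, 135.2] 7990 [0.6227 0.0202 0.1433] [ 0.4896 -0.5947 -0.1421] [1.1072 0.1682 0.3122]
guard 0.92 [284.8, 124.7] 2572 [ 0.6058 -0.0444  0.1572] [ 0.52   -0.4381  0.0386] [0.8004 0.0513 0.2153]
guard_handle 0.77 [287.5, 123.8] 2445 [ 0.6064 -0.0464  0.1575] [ 0.5204 -0.4381  0.0654] [0.8004 0.0405 0.2153]
eva_slab 0.79 [261.3, 242.6] 3978 [0.5475 0.3051 0.0243] [ 0.481   0.131  -0.0053] [0.6188 0.4243 0.0285]
round_die 0
[... 425 characters left out ...]
0484  0.1729] [ 0.4872 -0.4461 -0.5503] [1.1006 0.0589 0.3153]
guard 0.74 [361.5, 191.8] 5532 [ 0.6096 -0.0544  0.1612] [ 0.5201 -0.1535  0.0289] [0.6949 0.0409 0.2204]
guard_handle 0.65 [360.1, 188.7] 5583 [ 0.6095 -0.0541  0.1611] [ 0.5201 -0.1553  0.0261] [0.6961 0.0409 0.2204]
plate_grip 0.67 [183.6, 232.9] 37 [0.5259 0.4064 0.0476] [0.5121 0.3707 0.0229] [0.541  0.4094 0.0633]
eva_slab 0.97 [229.5, 226.3] 4151 [0.5452 0.2857 0.0259] [ 0.4803  0.1543 -0.004 ] [0.6146 0.4243 0.0626]
round_die 0.42 [186.8, 234.3] 120 [0.5258 0.3923 0.0439] [0.5075 0.3701 0.0208] [0.5507 0.416  0.0633]
screw 0.68 [356.8, 182.7] 10720 [ 0.634  -0.0489  0.1731] [ 0.487  -0.4814 -0.5741] [1.1057 0.0592 0.3153]
```

View pics/side0.png

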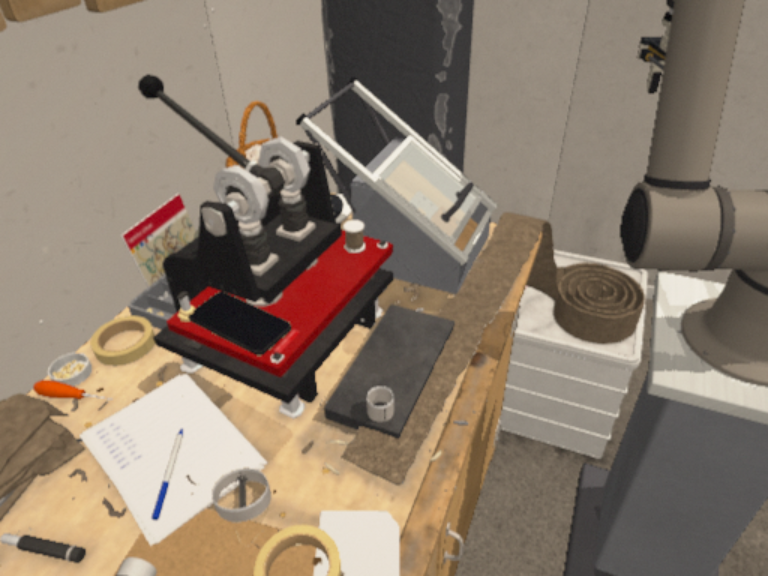

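View pics/top0.png

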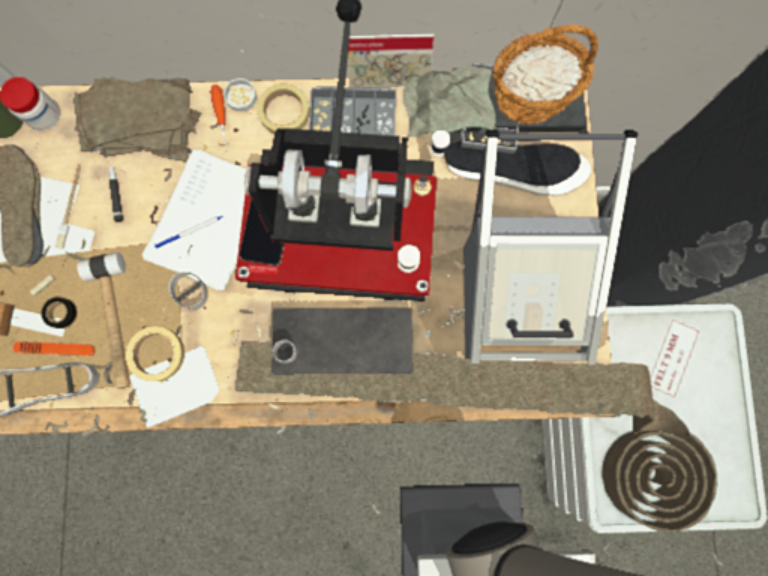

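The side view shows the box at the upper centre with its handle around (458,200)/1.5. The top view shows the handle at (540,328)/1.5, the plate behind the pane, and the slab at (342,340)/1.5 with the die at its left end. I'll measure the handle and box yaw next.

Run:
```python
from h import *
for n,(a,b,c,d) in {'top':(300,410,80,250),'side':(190,340,40,190)}.items():
    p=cam(n)
    cv2.imwrite(f'pics/{n}z.png',cv2.resize(p['pixels'][c:d,a:b],None,fx=4,fy=4,interpolation=cv2.INTER_CUBIC)[:600])
    for t in ['guard_handle','plate_grip']:
        print(n,t,vision.search_frame(p,t))
    for t in ['eva_slab']:
        d0=vision.cut_out(p,t)[0]; c=cloud(p,d0['mask']); c=c[(c[:,2]>.02)&(c[:,2]<.032)]
        print(cv2.minAreaRect((c[:,:2]*1000).astype(np.float32)),np.median(c[:,2]))
    # dark pixels
    g=p['pixels'].max(2).astype(int); m=np.zeros_like(g,bool); m[c_:=0:0]=False
    pts=cloud(p,np.ones_like(m)); 
    sel=(pts[:,0]>.48)&(pts[:,0]<.60)&(pts[:,1]>-.15)&(pts[:,1]<.05)&(pts[:,2]>.1)
    vv,uu=np.nonzero(p['range_z']>0); s2=sel&(g[vv,uu]<80)
    print('dark',s2.sum(),pts[s2].mean(0) if s2.any() else 0)
    q=pts[s2]
    for i in range(0,len(q),max(1,len(q)//40)): print((uu[s2][i],vv[s2][i]),q[i])
```

```text
File "<stdin>", line 11
    g=p['pixels'].max(2).astype(int); m=np.zeros_like(g,bool); m[c_:=0:0]=False
                                                                      ^
SyntaxError: invalid syntax
```

Run:
```python
from h import *
for n,(a,b,c,d) in {'top':(300,420,80,230),'side':(190,340,40,190)}.items():
    p=cam(n)
    cv2.imwrite(f'pics/{n}z.png',cv2.resize(p['pixels'][c:d,a:b],None,fx=4,fy=4,interpolation=cv2.INTER_CUBIC))
    for t in ['guard_handle','plate_grip']:
        print(n,t,vision.search_frame(p,t))
    for t in ['eva_slab']:
        d0=vision.cut_out(p,t)[0]; c=cloud(p,d0['mask']); c=c[(c[:,2]>.02)&(c[:,2]<.032)]
        print(cv2.minAreaRect((c[:,:2]*1000).astype(np.float32)),np.median(c[:,2]))
    g=p['pixels'].max(2).astype(int)
    pts=cloud(p,np.ones_like(g,bool))
    sel=(pts[:,0]>.48)&(pts[:,0]<.60)&(pts[:,1]>-.15)&(pts[:,1]<.05)&(pts[:,2]>.1)
    vv,uu=np.nonzero(p['range_z']>0); s2=sel&(g[vv,uu]<80)
    print('dark',s2.sum())
    q=pts[s2]
    for i in range(0,len(q),max(1,len(q)//30)): print((uu[s2][i],vv[s2][i]),q[i])
```

```text
top guard_handle [{'uv': [360.4, 190.5], 'conf': 0.65}]
top plate_grip []
((546.7686767578125, 287.49285888671875), (261.9546813964844, 123.6278305053711), 88.97590637207031) 0.025984462107271344
dark 196
(np.int64(339), np.int64(214)) [ 0.5597 -0.0026  0.1316]
(np.int64(377), np.int64(214)) [ 0.5566 -0.0982  0.1345]
(np.int64(343), np.int64(215)) [ 0.5568 -0.0124  0.1327]
(np.int64(378), np.int64(215)) [ 0.5539 -0.1002  0.1355]
(np.int64(343), np.int64(216)) [ 0.5533 -0.0105  0.1407]
(np.int64(378), np.int64(216)) [ 0.551  -0.0989  0.1391]
(np.int64(343), np.int64(217)) [ 0.5509 -0.0106  0.1396]
(np.int64(378), np.int64(217)) [ 0.5478 -0.097   0.1449]
(np.int64(374), np.int64(218)) [ 0.5481 -0.0939  0.1208]
(np.int64(342), np.int64(219)) [ 0.5448 -0.0055  0.15  ]
(np.int64(341), np.int64(220)) [ 0.5423 -0.0027  0.1509]
(np.int64(378), np.int64(220)) [ 0.539  -0.0924  0.1578]
(np.int64(345), np.int64(221)) [ 0.5388 -0.0107  0.1588]
(np.int64(380), np.int64(221)) [ 0.5363 -0.0968  0.1589]
(np.int64(347), np.int64(222)) [ 0.5362 -0.0156  0.1582]
(np.int64(353), np.int64(222)) [ 0.5354 
[... 2474 characters left out ...]
)) [ 0.5401 -0.0002  0.1541]
(np.int64(305), np.int64(138)) [ 0.5321 -0.0024  0.1545]
(np.int64(303), np.int64(139)) [0.5365 0.0019 0.1528]
(np.int64(301), np.int64(140)) [ 0.5426 -0.0001  0.1472]
(np.int64(299), np.int64(141)) [ 0.5483 -0.0004  0.1425]
(np.int64(302), np.int64(141)) [ 0.5401 -0.0023  0.1432]
(np.int64(300), np.int64(142)) [0.5451 0.0001 0.1402]
(np.int64(296), np.int64(143)) [ 0.558  -0.0047  0.1314]
(np.int64(299), np.int64(143)) [0.5474 0.0017 0.1374]
(np.int64(296), np.int64(144)) [0.5562 0.001  0.1318]
(np.int64(299), np.int64(144)) [ 0.5478 -0.0005  0.1327]
(np.int64(297), np.int64(145)) [ 0.5538 -0.0014  0.1276]
(np.int64(297), np.int64(146)) [ 0.5535 -0.0009  0.1246]
```

```bash
cd pics; python3 -c "
import cv2,numpy as np
a=cv2.imread('topz.png');b=cv2.imread('sidez.png');h=max(a.shape[0],b.shape[0])
o=np.zeros((h,a.shape[1]+b.shape[1],3),np.uint8);o[:a.shape[0],:a.shape[1]]=a;o[:b.shape[0],a.shape[1]:]=b
cv2.imwrite('z.png',cv2.resize(o,None,fx=.72,fy=.72))"
```

```text
(no output)
```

View pics/z.png

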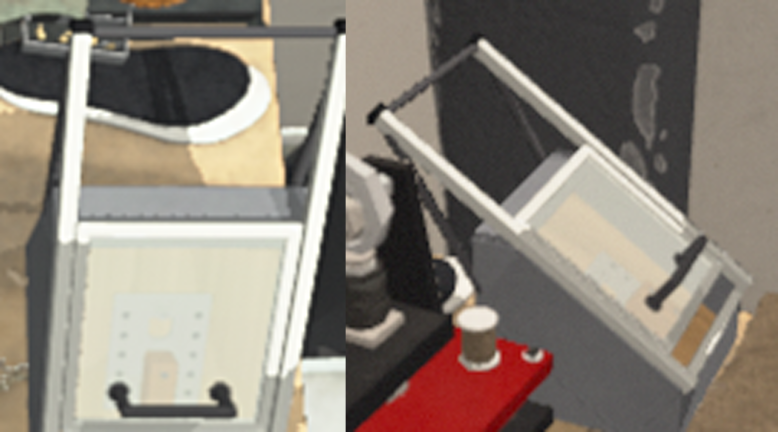

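Run:
```python
from h import *
p=cam('side')
c=cloud(p,np.ones(p['range_z'].shape,bool))
m=(c[:,0]>.51)&(c[:,0]<.73)&(c[:,1]>.03)&(c[:,1]<.09)&(c[:,2]>.01)&(c[:,2]<.19)
q=c[m];print(len(q),np.median(q,0))
for _ in range(5):
    A=np.c_[q[:,0],q[:,2],np.ones(len(q))];s=np.linalg.lstsq(A,q[:,1],rcond=None)[0];r=q[:,1]-A@s;q=q[abs(r)<max(.003,2*r.std())]
print('wall y=',s,len(q),r.std(), q.min(0),q.max(0))
# top: slope profile of pane/tracks
p=cam('top');c=cloud(p,np.ones(p['range_z'].shape,bool));rz=p['range_z'];
vv,uu=np.nonzero(rz>0);g=p['pixels'].min(2)[vv,uu]
for nm,lo,hi in [('L',.02,.07),('R',-.17,-.12)]:
    m=(g>170)&(c[:,0]>.5)&(c[:,0]<.85)&(c[:,1]>lo)&(c[:,1]<hi)&(c[:,2]>.06)
    q=c[m];print(nm,len(q),q.min(0),q.max(0))
    # by rows of x
    for x in np.arange(.52,.82,.03):
        k=q[(abs(q[:,0]-x)<.015)]
        if len(k):print(x,len(k),np.median(k,0),k[:,1].min(),k[:,1].max())
s=observe();T=Tt(s);print(T)
```

```text
2749 [0.6121 0.057  0.1072]
wall y= [-0.0262 -0.005   0.0739] 2324 0.0014150357204357436 [0.5106 0.0514 0.0101] [0.7297 0.0629 0.1899]
L 991 [0.5004 0.02   0.0705] [0.8114 0.0558 0.3085]
0.52 73 [0.5229 0.0464 0.1029] 0.021209417825622412 0.054644251657067905
0.55 65 [0.5496 0.0264 0.1194] 0.020029689679279983 0.054336457159046225
0.5800000000000001 68 [0.5824 0.0272 0.1424] 0.020159073882551615 0.05263699560391741
0.6100000000000001 95 [0.61   0.0434 0.1637] 0.02019169959929043 0.0526299699984038
0.6400000000000001 95 [0.6401 0.0428 0.1847] 0.020245816490495838 0.051220199985695686
0.6700000000000002 141 [0.6742 0.0347 0.2075] 0.020157384560859942 0.051346064855928714
0.7000000000000002 105 [0.7001 0.0435 0.2276] 0.020172602845693333 0.050776182305180106
0.7300000000000002 96 [0.7308 0.0434 0.2492] 0.035847363740165006 0.04987101488203019
0.7600000000000002 103 [0.7608 0.0426 0.2707] 0.0350491598384543 0.04887912278777626
0.7900000000000003 104 [0.79   0.0422 0.2913] 0.03433244055227333 0.048166869945309054
R 1493 [ 0.5023 -0.1697  0.0926] [ 0.8058 -0.1201  0.3079]
0.52 56 [ 0.5239 
[... 295 characters left out ...]
-0.12022998685857972
0.6400000000000001 253 [ 0.6404 -0.1415  0.1868] -0.16548258894483858 -0.12009545805087973
0.6700000000000002 258 [ 0.6693 -0.1418  0.2078] -0.16568871351750342 -0.12015780259198988
0.7000000000000002 93 [ 0.6997 -0.1595  0.2335] -0.16673188143489948 -0.15250482882802963
0.7300000000000002 93 [ 0.7301 -0.1597  0.2551] -0.16735002284850486 -0.153850648945692
0.7600000000000002 99 [ 0.7605 -0.1613  0.275 ] -0.16881808642601953 -0.15535516812749484
0.7900000000000003 103 [ 0.7898 -0.162   0.2958] -0.1695733223928083 -0.1559095671281721
[[ 0.      0.4058 -0.914   0.213 ]
 [-0.0001 -0.914  -0.4058 -0.4798]
 [-1.      0.0001  0.      0.2267]
 [ 0.      0.      0.      1.    ]]
```

Call:
{"op": "send_rows", "data": {
  "motion": [
    {"hand": 1, "slide": [-12, 0, 0], "spin": -0.14},
    {"hand": 1, "slide": [-12, 0, 0], "spin": -0.14},
    {"hand": 1, "slide": [-12, 0, 0], "spin": -0.14},
    {"hand": 1, "slide": [-12, 0, 0], "spin": -0.14},
    {"hand": 1, "slide": [-12, 0, 0], "spin": -0.14},
    {"hand": 1, "slide": [-12, 0, 0], "spin": -0.14},
    {"hand": 1, "slide": [-12, 0, 0], "spin": -0.14},
    {"hand": 1, "slide": [-12, 0, 0], "spin": -0.14}
  ]
}}

```text
time: 2.2
tool_pos: [0.2128, -0.4788, 0.3243]
tool_rot: [-2.897, 1.566, 1.825]
contact_force: [0.2, -0.5, -0.4]
opening: 0.0922
```

Call:
{"op": "send_rows", "data": {
  "motion": [
    {"hand": 1, "slide": [0, 29, -41], "spin": 0.036},
    {"hand": 1, "slide": [0, 29, -41], "spin": 0},
    {"hand": 1, "slide": [0, 29, -41], "spin": 0},
    {"hand": 1, "slide": [0, 29, -41], "spin": 0},
    {"hand": 1, "slide": [0, 29, -41], "spin": 0},
    {"hand": 1, "slide": [0, 29, -41], "spin": 0},
    {"hand": 1, "slide": [0, 29, -41], "spin": 0},
    {"hand": 1, "slide": [0, 29, -41], "spin": 0}
  ]
}}

```text
time: 3.0
tool_pos: [0.4492, -0.158, 0.3262]
tool_rot: [1.008, 1.569, -0.594]
contact_force: [-0.7, -0.7, 0.6]
opening: 0.0921
```

```bash
cat >> h.py <<'E'
BY=-0.026
BX=np.array([np.cos(BY),np.sin(BY),0]);BL=np.array([-np.sin(BY),np.cos(BY),0])
def to(target,psi=None):
    s=observe();T=Tt(s);y=T[:3,1];cur=np.arctan2(y[1],y[0])
    d=np.array(target)-T[:3,3]
    print('t',round(s['time'],2),'pos',T[:3,3],'psi',round(cur,4),'open',round(s['opening'],4),'F',np.array(s['contact_force']),'| tool mm',T[:3,:3].T@d*1000, 'q',np.array(s['qpos']))
    if psi is not None: print('spin',round(-((psi-cur+np.pi)%(2*np.pi)-np.pi),4))
E
python3 -c "
from h import *
to([.534,-.049,.26],-.026)"
```

```text
t 3.0 pos [ 0.4492 -0.158   0.3262] psi -0.0312 open 0.0921 F [-0.7241 -0.7159  0.6409] | tool mm [  66.2428   81.2869 -111.6531] q [-0.4992  0.1877  1.461  -0.0002  1.4908 -0.4681]
spin -0.0052
```

Call:
{"op": "send_rows", "data": {
  "motion": [
    {"hand": 1, "slide": [20, 27, -38], "spin": 0},
    {"hand": 1, "slide": [20, 27, -38], "spin": 0},
    {"hand": 1, "slide": [20, 27, -36], "spin": 0},
    {"hand": 1, "slide": [0, 0, 0], "spin": 0}
  ]
}}

```text
time: 3.4
tool_pos: [0.5357, -0.0434, 0.2673]
tool_rot: [1.3, 1.565, -0.295]
contact_force: [-0.3, -1.6, -0.6]
opening: 0.0916
```

Run:
```python
from h import *
to([.534,-.049,.138],-.026)
p=cam('wrist');save(p,'w1',1);print(p['T_tool_cam'],p['fx'])
a=cam('side');save(a,'s1',1)
o=np.hstack([p['pixels'][:,:],a['pixels'][:300,130:418].copy().repeat(1,0) if 0 else cv2.resize(a['pixels'][0:216,180:468],(512,384))]);cv2.imwrite('pics/ws1.png',cv2.resize(o,(800,300)))
g=p['pixels'].max(2);c=cloud(p,np.ones(g.shape,bool));vv,uu=np.nonzero(p['range_z']>0)
m=(g[vv,uu]<80)&(c[:,2]>.145)&(c[:,2]<.165)&(c[:,0]>.5)&(c[:,0]<.57)
print(m.sum(),c[m].mean(0),np.percentile(c[m],[2,50,98],axis=0))
q=c[m];print(np.polyfit(q[:,1],q[:,0],1))
```

```text
t 3.4 pos [ 0.5357 -0.0434  0.2673] psi -0.025 open 0.0916 F [-0.2897 -1.6095 -0.5626] | tool mm [129.2923  -2.3282   5.4605] q [-0.2231  0.3332  1.4236 -0.0005  1.3786 -0.1981]
spin 0.001
[[ 0.0013 -0.2522  0.9677 -0.1592]
 [ 1.     -0.0005 -0.0015 -0.0006]
 [ 0.0009  0.9677  0.2522 -0.068 ]
 [ 0.      0.      0.      1.    ]] 315.10633934684245
176 [ 0.5412 -0.0517  0.1519] [[ 0.5362 -0.0982  0.1455]
 [ 0.541  -0.087   0.1518]
 [ 0.5474 -0.0027  0.1586]]
[0.0373 0.5431]
```

View pics/ws1.png

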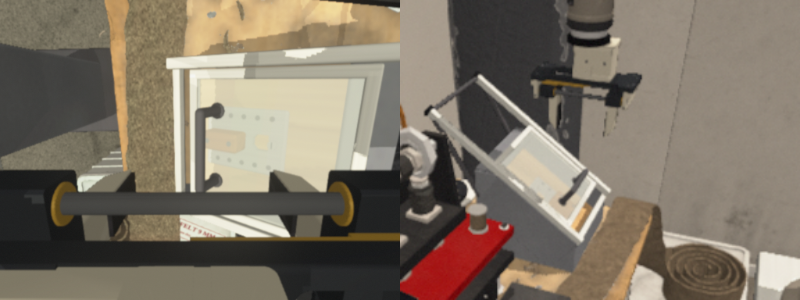

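Run:
```python
from h import *
p=cam('wrist')
g=p['pixels'].max(2);c=cloud(p,np.ones(g.shape,bool));vv,uu=np.nonzero(p['range_z']>0)
m=(g[vv,uu]<90)&(c[:,2]>.13)&(c[:,2]<.17)&(c[:,0]>.5)&(c[:,0]<.57)
q=c[m];uu=uu[m];vv=vv[m]
for v in range(vv.min(),vv.max(),6):
    k=vv==v
    if k.any():print(v,uu[k].min(),uu[k].max(),q[k].min(0),q[k].max(0))
```

```text
131 272 277 [ 0.5486 -0.0019  0.1304] [ 0.5535 -0.0014  0.1358]
137 260 282 [ 0.5372 -0.0075  0.1314] [ 0.558  -0.0043  0.1583]
143 261 281 [ 0.5379 -0.0132  0.1303] [ 0.5571 -0.0092  0.1601]
149 261 261 [ 0.5377 -0.0143  0.1596] [ 0.5377 -0.0143  0.1596]
155 261 261 [ 0.5376 -0.0194  0.1606] [ 0.5376 -0.0194  0.1606]
161 261 261 [ 0.5375 -0.0247  0.1597] [ 0.5375 -0.0247  0.1597]
167 261 262 [ 0.5373 -0.0303  0.1579] [ 0.5382 -0.0301  0.1591]
173 261 262 [ 0.5372 -0.0356  0.1585] [ 0.5381 -0.0353  0.1597]
179 261 261 [ 0.537  -0.0407  0.1593] [ 0.537  -0.0407  0.1593]
185 261 261 [ 0.5369 -0.0459  0.1602] [ 0.5369 -0.0459  0.1602]
191 261 261 [ 0.5368 -0.0515  0.1599] [ 0.5368 -0.0515  0.1599]
197 261 261 [ 0.5366 -0.0574  0.1586] [ 0.5366 -0.0574  0.1586]
203 261 261 [ 0.5365 -0.0626  0.1598] [ 0.5365 -0.0626  0.1598]
209 261 261 [ 0.5363 -0.0689  0.1578] [ 0.5363 -0.0689  0.1578]
215 261 261 [ 0.5362 -0.0743  0.1589] [ 0.5362 -0.0743  0.1589]
221 261 280 [ 0.536  -0.0913  0.1307] [ 0.5553 -0.08    0.1591]
227 261 280 [ 0.5359 -0.0977  0.1308] [ 0.5552 -0.0856  0.1597]
233 260 272 [ 0.5348 -0.099   0.1426] [ 0.5465 -0.0912  0.1602]
239 260 262 [ 0.5346 -0.0989  0.1563] [ 0.5365 -0.0977  0.1589]
```

Call:
{"op": "send_rows", "data": {
  "motion": [
    {"hand": -0.39, "slide": [40, -2, 5], "spin": 0},
    {"hand": -0.39, "slide": [20, 0, 0], "spin": 0},
    {"hand": -0.39, "slide": [0, 0, 0], "spin": 0}
  ]
}}

```text
time: 3.85
tool_pos: [0.5334, -0.0575, 0.2131]
tool_rot: [1.176, 1.552, -0.428]
contact_force: [0.8, 0.3, 0.2]
opening: 0.0726
```

Run:
```python
from h import *
to([.534,-.049,.140],-.026)
a=cam('side');cv2.imwrite('pics/s2.png',cv2.resize(a['pixels'][20:220,220:420],None,fx=3,fy=3,interpolation=cv2.INTER_CUBIC))
```

```text
t 3.85 pos [ 0.5334 -0.0575  0.2131] psi -0.0339 open 0.0726 F [0.8496 0.3476 0.1547] | tool mm [72.9985 -0.9926 -9.0578] q [-0.2482  0.3638  1.5308 -0.0036  1.2281 -0.2131]
spin -0.0079
```

View pics/s2.png

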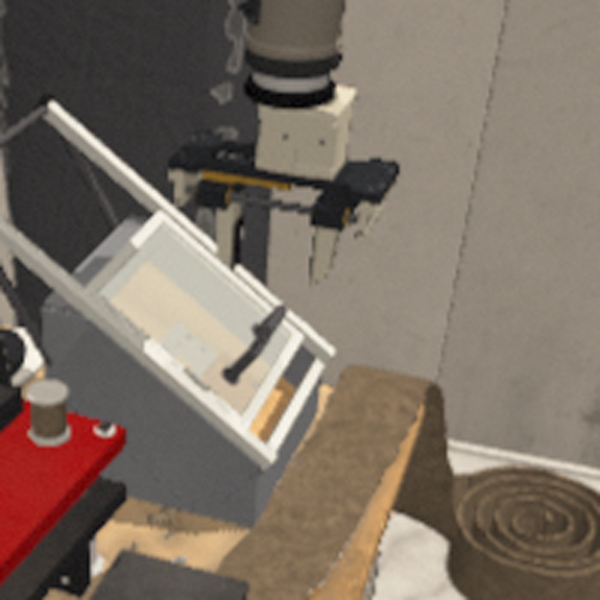

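Call:
{"op": "send_rows", "data": {
  "motion": [
    {"hand": -0.39, "slide": [0, 0, -9], "spin": -0.008},
    {"hand": -0.39, "slide": [0, 0, 0], "spin": 0},
    {"hand": -0.39, "slide": [0, 0, 0], "spin": 0},
    {"hand": -0.39, "slide": [0, 0, 0], "spin": 0},
    {"hand": -0.39, "slide": [0, 0, 0], "spin": 0},
    {"hand": -0.39, "slide": [0, 0, 0], "spin": 0}
  ]
}}

```text
time: 4.5
tool_pos: [0.5361, -0.0499, 0.2204]
tool_rot: [1.232, 1.54, -0.366]
contact_force: [0.5, -1.1, 0.4]
opening: 0.0283
```

Run:
```python
from h import *
to([.535,-.049,.140],-.026)
```

```text
t 4.5 pos [ 0.5361 -0.0499  0.2204] psi -0.0274 open 0.0283 F [ 0.4636 -1.1092  0.3988] | tool mm [80.3224 -3.4297 -1.6753] q [-0.2327  0.3547  1.5238 -0.0043  1.2328 -0.2039]
spin -0.0014
```

Call:
{"op": "send_rows", "data": {
  "motion": [
    {"hand": -0.39, "slide": [25, -1, -1], "spin": 0},
    {"hand": -0.39, "slide": [20, -1, -1], "spin": 0},
    {"hand": -0.39, "slide": [10, -1, 0], "spin": 0},
    {"hand": -0.39, "slide": [0, 0, 0], "spin": 0}
  ]
}}

```text
time: 4.9
tool_pos: [0.5356, -0.0486, 0.1647]
tool_rot: [1.24, 1.537, -0.358]
contact_force: [-0.6, 0.5, 0.7]
opening: 0.0278
```

Run:
```python
from h import *
to([.535,-.049,.140],-.026)
a=cam('side');cv2.imwrite('pics/s3.png',cv2.resize(a['pixels'][60:190,240:370],None,fx=4.5,fy=4.5,interpolation=cv2.INTER_CUBIC))
to([.535,-.049,.140],-.026)
```

```text
t 4.9 pos [ 0.5356 -0.0486  0.1647] psi -0.0271 open 0.0278 F [-0.643   0.4576  0.6761] | tool mm [24.7002 -1.3213  0.1898] q [-0.2304  0.405   1.6112 -0.0048  1.0923 -0.201 ]
spin -0.0011
t 4.95 pos [ 0.536  -0.0486  0.1655] psi -0.0271 open 0.028 F [-0.0116 -0.1726 -0.1352] | tool mm [25.4663 -1.8584  0.1115] q [-0.2304  0.4043  1.61   -0.0047  1.093  -0.201 ]
spin -0.0011
```

View pics/s3.png

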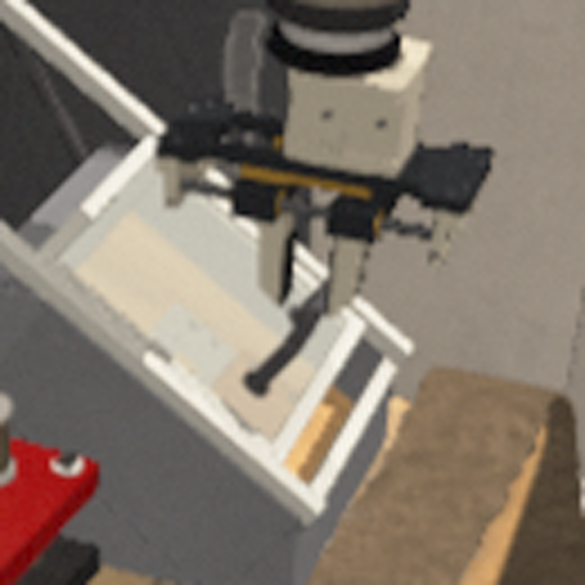

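Side view: the fingers stand astride the bar, one on each side (tips near (275,300) and (330,310)), just above it. I'll descend 24 mm and close.

Call:
{"op": "send_rows", "data": {
  "motion": [
    {"hand": -0.39, "slide": [14, -1, 0], "spin": 0},
    {"hand": -0.39, "slide": [8, -1, 0], "spin": 0},
    {"hand": -0.39, "slide": [3, 0, 0], "spin": 0},
    {"hand": -1, "slide": [0, 0, 0], "spin": 0},
    {"hand": -1, "slide": [0, 0, 0], "spin": 0},
    {"hand": -1, "slide": [0, 0, 0], "spin": 0},
    {"hand": -1, "slide": [0, 0, 0], "spin": 0}
  ],
  "grip_force": 25
}}

```text
time: 5.65
tool_pos: [0.5345, -0.0495, 0.1436]
tool_rot: [1.211, 1.536, -0.387]
contact_force: [6.2, -0.6, -7.6]
opening: 0.0109
```

Run:
```python
from h import *
to([.535,-.049,.140],-.026)
```

```text
t 5.65 pos [ 0.5345 -0.0495  0.1436] psi -0.0268 open 0.0109 F [ 6.1543 -0.5545 -7.5743] | tool mm [ 3.6369  0.3711 -0.5513] q [-0.2319  0.4264  1.6427 -0.0063  1.038  -0.2018]
spin -0.0008
```

Run:
```python
from h import *
T=Tt(observe());d=np.cos(np.radians(35))*BX+np.array([0,0,np.sin(np.radians(35))])
print(T[:3,:3].T@d*100, T[:3,3]+.148*d)
```

```text
[-54.6421  83.7489   0.6073] [ 0.6557 -0.0526  0.2285]
```

Call:
{"op": "send_rows", "data": {
  "motion": [
    {"hand": -1, "slide": [-8, 13, 0], "spin": 0},
    {"hand": -1, "slide": [-11, 17, 0], "spin": 0},
    {"hand": -1, "slide": [-11, 17, 0], "spin": 0},
    {"hand": -1, "slide": [-11, 17, 0], "spin": 0}
  ]
}}

```text
time: 6.05
tool_pos: [0.5878, -0.0511, 0.181]
tool_rot: [0.28, 1.558, -1.318]
contact_force: [-7.1, -1.5, -3.7]
opening: 0.0111
```

Run:
```python
from h import *
to([ 0.6557 ,-0.0526 , 0.2285],-.026)
```

```text
t 6.05 pos [ 0.5878 -0.0511  0.181 ] psi -0.0272 open 0.0111 F [-7.1377 -1.5352 -3.7434] | tool mm [-47.2251  68.1054   0.2281] q [-0.2105  0.4955  1.4114 -0.0118  1.2291 -0.1794]
spin -0.0012
```

Call:
{"op": "send_rows", "data": {
  "motion": [
    {"hand": -1, "slide": [-12, 17, 0], "spin": 0},
    {"hand": -1, "slide": [-12, 17, 0], "spin": 0},
    {"hand": -1, "slide": [-12, 17, 0], "spin": 0},
    {"hand": -1, "slide": [-12, 17, 0], "spin": 0}
  ]
}}

```text
time: 6.45
tool_pos: [0.6496, -0.053, 0.2246]
tool_rot: [-1.104, 1.545, -2.703]
contact_force: [-7.0, -1.9, -4.5]
opening: 0.0114
```

Run:
```python
from h import *
to([ 0.6557 ,-0.0526 , 0.2285],-.026)
```

```text
t 6.45 pos [ 0.6496 -0.053   0.2246] psi -0.0282 open 0.0114 F [-7.0007 -1.9433 -4.5406] | tool mm [-4.0418  5.9589 -0.543 ] q [-0.1914  0.5981  1.1117 -0.0154  1.4528 -0.1614]
spin -0.0022
```

Call:
{"op": "send_rows", "data": {
  "motion": [
    {"hand": -1, "slide": [-6, 8, 0], "spin": 0},
    {"hand": -1, "slide": [-4, 6, 0], "spin": 0},
    {"hand": -1, "slide": [0, 0, 0], "spin": 0},
    {"hand": -1, "slide": [0, 0, 0], "spin": 0}
  ]
}}

```text
time: 6.85
tool_pos: [0.6535, -0.0531, 0.2277]
tool_rot: [-1.413, 1.509, -3.013]
contact_force: [-1.0, -0.2, -0.8]
opening: 0.0111
```

Run:
```python
from h import *
to([ 0.6557 ,-0.0526 , 0.2285],-.026)
a=cam('side');cv2.imwrite('pics/s4.png',cv2.resize(a['pixels'][30:190,210:370],None,fx=3.6,fy=3.6,interpolation=cv2.INTER_CUBIC))
```

```text
t 6.85 pos [ 0.6535 -0.0531  0.2277] psi -0.0291 open 0.0111 F [-0.9561 -0.1895 -0.7511] | tool mm [-0.9764  2.1041 -0.5304] q [-0.1884  0.6299  1.0481 -0.0193  1.5225 -0.1581]
spin -0.0031
```

View pics/s4.png

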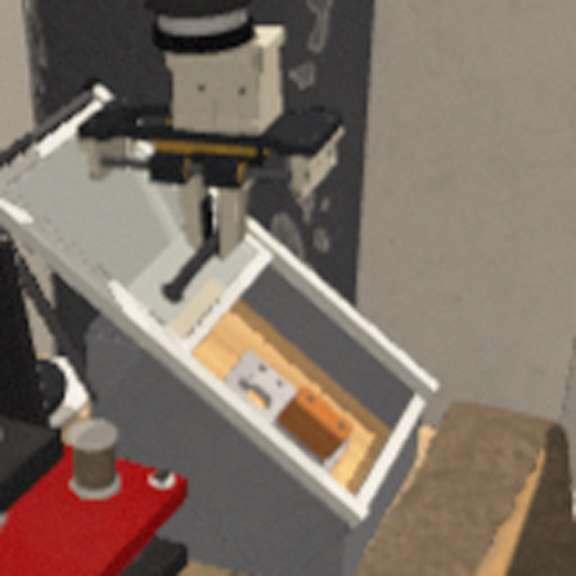

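Call:
{"op": "send_rows", "data": {
  "motion": [
    {"hand": -0.39, "slide": [0, 0, 0], "spin": 0},
    {"hand": -0.39, "slide": [0, 0, 0], "spin": 0},
    {"hand": -0.39, "slide": [0, 0, 0], "spin": 0},
    {"hand": -0.39, "slide": [-15, 0, 0], "spin": 0},
    {"hand": -0.39, "slide": [-30, 0, 0], "spin": 0},
    {"hand": -0.39, "slide": [-30, 0, 0], "spin": 0},
    {"hand": -0.39, "slide": [-30, -30, 0], "spin": 0},
    {"hand": 0.2, "slide": [0, -40, 0], "spin": 0}
  ]
}}

```text
time: 7.7
tool_pos: [0.593, -0.0504, 0.3385]
tool_rot: [-1.401, 1.514, -3.0]
contact_force: [-0.5, -0.3, 1.2]
opening: 0.0324
```

Run:
```python
from h import *
to([ 0.53 ,-0.05 , 0.3285],1.545)
print(Tt(observe()))
```

```text
t 7.7 pos [ 0.593  -0.0504  0.3385] psi -0.0283 open 0.0324 F [-0.4723 -0.2726  1.2152] | tool mm [ 13.5998 -62.3655   1.245 ] q [-0.2031  0.4633  1.037  -0.0195  1.6952 -0.177 ]
spin -1.5733
[[-0.0566  0.998  -0.0278  0.593 ]
 [-0.0081 -0.0283 -0.9996 -0.0504]
 [-0.9984 -0.0564  0.0096  0.3385]
 [ 0.      0.      0.      1.    ]]
```

Call:
{"op": "send_rows", "data": {
  "motion": [
    {"hand": 0.1, "slide": [0, -6, 0], "spin": -0.14},
    {"hand": 0.1, "slide": [0, -6, 0], "spin": -0.143},
    {"hand": 0.1, "slide": [0, -6, 0], "spin": -0.143},
    {"hand": 0.1, "slide": [0, -6, -6], "spin": -0.143},
    {"hand": 0.1, "slide": [0, -6, -6], "spin": -0.143},
    {"hand": 0.1, "slide": [0, 0, -6], "spin": -0.143},
    {"hand": 0.1, "slide": [0, 0, -6], "spin": -0.143},
    {"hand": 0.1, "slide": [0, 0, -6], "spin": -0.143}
  ]
}}

```text
time: 8.5
tool_pos: [0.5408, -0.0351, 0.3471]
tool_rot: [-2.505, 1.525, -2.92]
contact_force: [-0.2, -0.4, 0.3]
opening: 0.0509
```

Call:
{"op": "send_rows", "data": {
  "motion": [
    {"hand": 0.1, "slide": [0, 0, -6], "spin": -0.143},
    {"hand": 0.1, "slide": [0, 0, 0], "spin": -0.143},
    {"hand": 0.1, "slide": [0, 0, 0], "spin": -0.143},
    {"hand": 0.1, "slide": [0, 0, 0], "spin": 0}
  ]
}}

```text
time: 8.9
tool_pos: [0.5352, -0.0319, 0.3498]
tool_rot: [-2.9, 1.531, -2.864]
contact_force: [0.1, 0.6, 0.1]
opening: 0.0505
```

Run:
```python
from h import *
to([ 0.54 ,-0.05 , 0.25],1.545)
T=Tt(observe());print(T)
for n in ['side','top']:
    p=cam(n);c=cloud(p,np.ones((384,512),bool))
    l=(c-T[:3,3])@T[:3,:3]
    m=(l[:,0]<.01)&(l[:,0]>-.2)&(abs(l[:,1])<.11)&(abs(l[:,2])<.08)
    l=l[m]
    for x in np.arange(-.2,.0,.01):
        k=l[(l[:,0]>=x)&(l[:,0]<x+.01)]
        if len(k)>3:print(n,round(x,3),len(k),k[:,1].min(),k[:,1].max(),k[:,2].min(),k[:,2].max(),'outer',(lambda o:(len(o),o[:,2].min(),o[:,2].max()) if len(o) else 0)(k[abs(k[:,1])>.05]))
    save(p,n+'5',1)
p=cam('wrist');save(p,'w5',1.5)
```

```text
t 8.9 pos [ 0.5352 -0.0319  0.3498] psi 1.6065 open 0.0505 F [0.1084 0.6233 0.0906] | tool mm [ 99.7343 -17.2574   7.9842] q [-0.1918  0.3258  1.2144 -0.0181  1.6371 -1.799 ]
spin 0.0615
[[-0.0384 -0.0357  0.9986  0.5352]
 [-0.0109  0.9993  0.0353 -0.0319]
 [-0.9992 -0.0096 -0.0388  0.3498]
 [ 0.      0.      0.      1.    ]]
side -0.16 54 0.009696814060014974 0.021681405607643648 -0.03288672908499337 0.024317044150089954 outer 0
side -0.15 109 -0.03355604978787198 0.02089181275601494 -0.02042715686266906 0.024375586631724656 outer 0
side -0.14 132 -0.04711775250239672 0.020870444492159062 -0.02381260577053786 0.024693733484571226 outer 0
side -0.13 115 -0.04905107786177363 0.02095837840495323 -0.024466959408760192 0.02430207909119587 outer 0
side -0.12 119 -0.04227241079644705 0.02179645511860063 -0.024193864668194842 0.026080797427348368 outer 0
side -0.11 472 -0.08819424944306582 0.09870334111407743 -0.03513023383045053 0.03818814521811818 outer (305, np.float64(-0.03513023383045053), np.float64(0.03818814521811818))
side -0.1 213 -0.0843700334814696 0.09938718164585708 -0.0351215
[... 2233 characters left out ...]

top -0.1 196 -0.09337088921238149 0.09442423809252765 -0.035679021123285026 0.0374728934341559 outer (56, np.float64(-0.035679021123285026), np.float64(0.0374728934341559))
top -0.09 569 -0.08679336797657183 0.08635014466219534 -0.03593350711613762 0.03785698666067784 outer (153, np.float64(-0.03593350711613762), np.float64(0.03785698666067784))
top -0.08 66 -0.08395631644636288 0.08613509198105791 -0.03577621696501264 0.036908408853719675 outer (46, np.float64(-0.03577621696501264), np.float64(0.036908408853719675))
top -0.07 8 -0.08012748023432055 0.08585107564930274 -0.034767769469721155 -0.028696451115263442 outer (8, np.float64(-0.034767769469721155), np.float64(-0.028696451115263442))
```

View pics/w5.png

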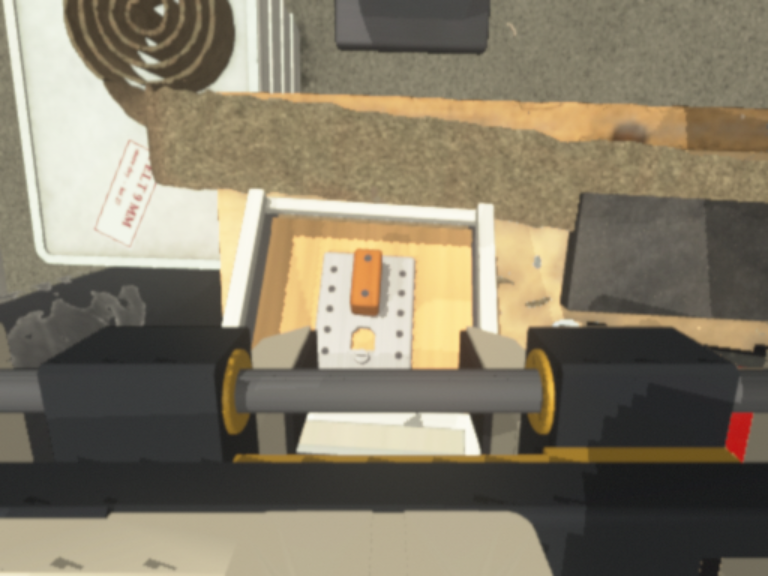

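View pics/side5.png

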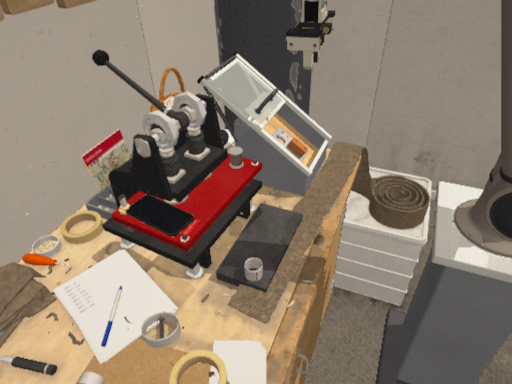

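Wrist view: the grip block is at about (367,282)/1.5, the keyhole at (362,345)/1.5, and the opening is clear. The gripper's lower body is only about ±83 mm wide, so it fits between the tracks. Next I'll measure the grip and plate.

```bash
cat > m.py <<'E'
from h import *
def grip(p,verbose=1):
    hsv=cv2.cvtColor(p['pixels'],cv2.COLOR_BGR2HSV)
    c=cloud(p,np.ones((384,512),bool));vv,uu=np.nonzero(p['range_z']>0);h=hsv[vv,uu].astype(int)
    m=(h[:,0]<14)&(h[:,1]>150)&(h[:,2]>60)&(c[:,2]>.03)&(c[:,2]<.2)&(c[:,0]>.45)&(c[:,0]<.7)&(c[:,1]>-.14)&(c[:,1]<.03)
    return c[m],uu[m],vv[m]
E
python3 - <<'E'
from m import *
BO=np.array([.614,-.053,0])
a=np.radians(35)
def bl(c):
    d=c-BO;x=d@BX;y=d@BL;z=d[:,2]
    X=x+.085;Z=z-.03
    return np.c_[X*np.cos(a)+Z*np.sin(a),y,-X*np.sin(a)+Z*np.cos(a)]
for n in ['wrist','side','top']:
    p=cam(n);c,u,v=grip(p)
    if len(c)<5: print(n,len(c));continue
    b=bl(c);print(n,len(c),'uv',u.min(),u.max(),v.min(),v.max(),'world med',np.median(c,0),'\n u y n pct',np.percentile(b,[2,50,98],axis=0))
    t=b[b[:,2]>np.percentile(b[:,2],98)-.006];print(' top face',len(t),t.mean(0),t.min(0),t.max(0))
    if n=='wrist':
        k=b[b[:,2]>np.percentile(b[:,2],98)-.006]
        r=cv2.minAreaRect((k[:,:2]*1000).astype(np.float32));print(r)
        C=cloud(p,np.ones((384,512),bool));B=bl(C)
        # board level & plate level, track levels
        for nm,m in {'board':(B[:,0]>.02)&(B[:,0]<.12)&(abs(B[:,1])>.055)&(abs(B[:,1])<.08)&(abs(B[:,2])<.02),'plate':(B[:,0]>.04)&(B[:,0]<.13)&(abs(B[:,1])>.02)&(abs(B[:,1])<.035)&(abs(B[:,2]-.01)<.02),'track':(B[:,0]>.02)&(B[:,0]<.12)&(abs(B[:,1])>.097)&(abs(B[:,1])<.106)&(abs(B[:,2]-.06)<.02)}.items():
            q=B[m];print(nm,len(q),np.median(q,0),np.polyfit(q[:,0],q[:,2],1),q[:,1].min(),q[:,1].max())
        tr=B[(B[:,0]>.02)&(B[:,0]<.12)&(abs(B[:,2]-.064)<.006)]
        print('tracks y L',np.percentile(tr[tr[:,1]>.05][:,1],[1,50,99]),'R',np.percentile(tr[tr[:,1]<-.05][:,1],[1,50,99]))
        L=tr[(tr[:,1]>.05)];print('yaw L',np.polyfit(L[:,0],L[:,1],1)); Rr=tr[(tr[:,1]<-.05)];print('yaw R',np.polyfit(Rr[:,0],Rr[:,1],1))
        s=B[(abs(B[:,0]-.01)<.02)&(abs(B[:,1])<.08)&(B[:,2]>.05)];print('sill',len(s),s.min(0),s.max(0))
E
```

```text
wrist 132 uv 234 253 169 208 world med [ 0.5804 -0.0507  0.1081] 
 u y n pct [[ 0.0428 -0.0126  0.0236]
 [ 0.0901  0.001   0.0403]
 [ 0.0913  0.0105  0.044 ]]
 top face 78 [0.0738 0.0017 0.0418] [ 0.0419 -0.0128  0.038 ] [0.0913 0.0106 0.0444]
((66.62678527832031, -1.1219978332519531), (23.389806747436523, 49.44696807861328), 89.89102935791016)
board 2076 [0.0689 0.057  0.0034] [-0.0015  0.0035] -0.07998604992396939 0.07947901972762078
plate 1323 [0.0874 0.02   0.0115] [-0.002   0.0116] -0.034925598393487606 0.03498722561794963
track 1061 [ 0.0737 -0.0972  0.0694] [-0.0031  0.0696] -0.10597101055717499 0.10599628441125913
tracks y L [0.0933 0.0992 0.1073] R [-0.1098 -0.1004 -0.096 ]
yaw L [-0.0014  0.0995]
yaw R [-0.0051 -0.1009]
sill 1051 [-0.0051 -0.08    0.05  ] [0.0084 0.08   0.0575]
side 169 uv 288 306 138 156 world med [ 0.566  -0.0402  0.094 ] 
 u y n pct [[ 0.0409 -0.0104  0.0142]
 [ 0.0661  0.0117  0.0331]
 [ 0.0898  0.016   0.0404]]
 top face 81 [0.0664 0.0044 0.0384] [ 0.0391 -0.0107  0.0344] [0.0911 0.0159 0.0415]
top 0
```

Run:
```python
from h import *
to([ 0.564 ,-0.052 , 0.16],1.545)
```

```text
t 9.2 pos [ 0.5352 -0.032   0.3493] psi 1.603 open 0.0506 F [ 0.1449 -0.0897 -0.6401] | tool mm [188.1888 -19.0927  35.7495] q [-0.1919  0.3266  1.2146 -0.0182  1.6374 -1.7956]
spin 0.058
```

Call:
{"op": "send_rows", "data": {
  "motion": [
    {"hand": 0.1, "slide": [30, -9, 12], "spin": 0.058},
    {"hand": 0.1, "slide": [35, -9, 12], "spin": 0},
    {"hand": 0.1, "slide": [35, -2, 10], "spin": 0},
    {"hand": 0.1, "slide": [35, 0, 2], "spin": 0},
    {"hand": 0.1, "slide": [25, 0, 0], "spin": 0},
    {"hand": 0.1, "slide": [0, 0, 0], "spin": 0}
  ]
}}

```text
time: 9.8
tool_pos: [0.5676, -0.0553, 0.1843]
tool_rot: [-2.779, 1.534, -2.815]
contact_force: [0.8, 0.1, 0.1]
opening: 0.0503
```

Run:
```python
from m import *
to([ 0.564 ,-0.052 , 0.16],1.545)
p=cam('wrist');save(p,'w6',1.5)
c,u,v=grip(p)
d=c-np.array([.614,-.053,0]);print(len(c),np.percentile(np.c_[d@BX,d@BL,d[:,2]],[2,50,98],axis=0))
```

```text
t 9.8 pos [ 0.5676 -0.0553  0.1843] psi 1.5344 open 0.0503 F [0.8487 0.0709 0.0588] | tool mm [24.3254  3.4981 -2.8727] q [-0.2209  0.4788  1.4309 -0.0198  1.263  -1.7488]
spin -0.0106
782 [[-0.0736 -0.0131  0.0903]
 [-0.043  -0.0006  0.1085]
 [-0.0234  0.0104  0.1162]]
```

View pics/w6.png

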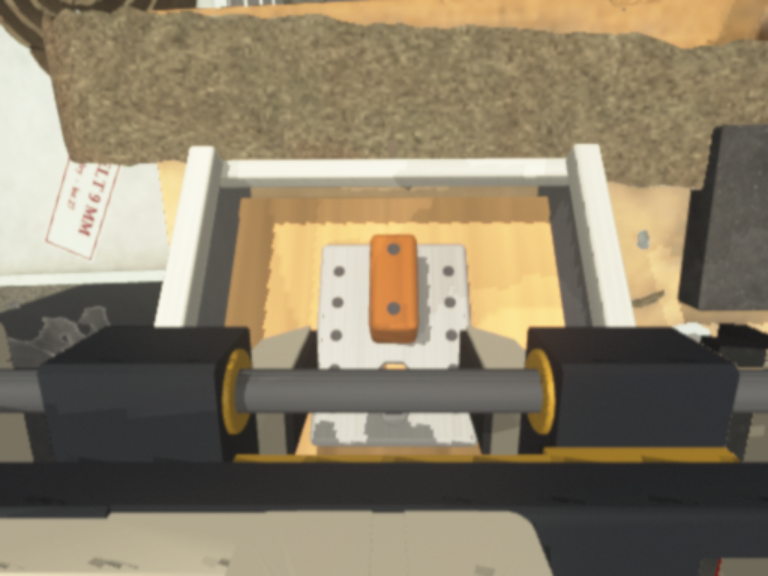

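Call:
{"op": "send_rows", "data": {
  "motion": [
    {"hand": 0.1, "slide": [25, 3, -3], "spin": -0.01},
    {"hand": 0.1, "slide": [25, 0, 0], "spin": 0},
    {"hand": 0.1, "slide": [15, 0, 0], "spin": 0},
    {"hand": 0.1, "slide": [5, 0, 0], "spin": 0},
    {"hand": 0.1, "slide": [0, 0, 0], "spin": 0}
  ]
}}

```text
time: 10.35
tool_pos: [0.5698, -0.0543, 0.1243]
tool_rot: [-2.289, 1.549, -2.318]
contact_force: [0.0, 0.4, -0.2]
opening: 0.0504
```

Run:
```python
from m import *
to([ 0.564 ,-0.052 , 0.088],1.545)
```

```text
t 10.35 pos [ 0.5698 -0.0543  0.1243] psi 1.5422 open 0.0504 F [ 0.0121  0.3785 -0.203 ] | tool mm [36.3351  2.7483 -5.3854] q [-0.2183  0.5317  1.5204 -0.0212  1.1007 -1.7507]
spin -0.0028
```

Call:
{"op": "send_rows", "data": {
  "motion": [
    {"hand": 0.1, "slide": [8, 2, -6], "spin": -0.003},
    {"hand": 0.1, "slide": [8, 0, -1], "spin": 0},
    {"hand": 0.1, "slide": [6, 0, -1], "spin": 0},
    {"hand": 0.1, "slide": [5, 0, 0], "spin": 0}
  ]
}}

```text
time: 10.75
tool_pos: [0.5635, -0.0529, 0.1]
tool_rot: [-1.918, 1.552, -1.943]
contact_force: [0.5, -0.0, -0.4]
opening: 0.0507
```

Run:
```python
from m import *
to([ 0.564 ,-0.052 , 0.088],1.545)
```

```text
t 10.75 pos [ 0.5635 -0.0529  0.1   ] psi 1.5451 open 0.0507 F [ 0.5223 -0.0274 -0.3612] | tool mm [12.0274  1.0882  0.6057] q [-0.2182  0.5457  1.5733 -0.0221  1.0257 -1.7517]
spin 0.0001
```

Call:
{"op": "send_rows", "data": {
  "motion": [
    {"hand": 0.1, "slide": [4, 1, 0], "spin": 0},
    {"hand": 0.1, "slide": [4, 0, 0], "spin": 0}
  ]
}}

```text
time: 10.95
tool_pos: [0.5634, -0.0519, 0.0912]
tool_rot: [-1.926, 1.552, -1.952]
contact_force: [-0.3, -0.8, 0.1]
opening: 0.0505
```

Call:
{"op": "send_rows", "data": {
  "motion": [
    {"hand": 0.1, "slide": [4, 0, 0], "spin": 0},
    {"hand": 0.1, "slide": [4, 0, 0], "spin": 0}
  ]
}}

```text
time: 11.15
tool_pos: [0.5635, -0.0521, 0.0824]
tool_rot: [-1.93, 1.552, -1.956]
contact_force: [-0.1, -0.5, 0.7]
opening: 0.05
```

Run:
```python
from m import *
to([ 0.564 ,-0.052 , 0.088],1.545)
```

```text
t 11.15 pos [ 0.5635 -0.0521  0.0824] psi 1.545 open 0.05 F [-0.0995 -0.454   0.6782] | tool mm [-5.5546 -0.0062  0.5   ] q [-0.2169  0.568   1.5903 -0.0226  0.9865 -1.7493]
spin -0.0
```

Call:
{"op": "send_rows", "data": {
  "motion": [
    {"hand": -1, "slide": [0, 0, 0], "spin": 0},
    {"hand": -1, "slide": [0, 0, 0], "spin": 0},
    {"hand": -1, "slide": [0, 0, 0], "spin": 0},
    {"hand": -1, "slide": [0, 0, 0], "spin": 0},
    {"hand": -1, "slide": [0, 0, 0], "spin": 0}
  ],
  "grip_force": 45
}}

```text
time: 11.65
tool_pos: [0.5632, -0.0522, 0.0819]
tool_rot: [-1.984, 1.551, -2.01]
contact_force: [0.0, -0.8, -1.7]
opening: 0.0256
```

Run:
```python
from m import *
T=Tt(observe());d=np.cos(np.radians(35))*BX+np.array([0,0,np.sin(np.radians(35))]);n=-np.sin(np.radians(35))*BX+np.array([0,0,np.cos(np.radians(35))])
print(T[:3,:3].T@d,T[:3,:3].T@n,T[:3,3]+.018*d)
to(T[:3,3]+.018*d,1.545)
```

```text
[-0.5799 -0.0104  0.8146] [-0.8145 -0.0145 -0.58  ] [ 0.5779 -0.0526  0.0922]
t 11.65 pos [ 0.5632 -0.0522  0.0819] psi 1.545 open 0.0256 F [ 0.0267 -0.8007 -1.6864] | tool mm [-10.4377  -0.1865  14.6636] q [-0.2171  0.5689  1.5906 -0.0228  0.9865 -1.7494]
spin -0.0
```

Call:
{"op": "send_rows", "data": {
  "motion": [
    {"hand": -1, "slide": [-4, 0, 4], "spin": 0},
    {"hand": -1, "slide": [-4, 0, 5], "spin": 0},
    {"hand": -1, "slide": [-4, 0, 5], "spin": 0}
  ]
}}

```text
time: 11.95
tool_pos: [0.5769, -0.0522, 0.0936]
tool_rot: [-2.136, 1.55, -2.162]
contact_force: [0.2, -0.3, -2.8]
opening: 0.0256
```

```bash
cat >> h.py <<'E'
def un(ref):
    T=Tt(observe());d=np.cos(np.radians(35))*BX+np.array([0,0,np.sin(np.radians(35))]);n=-np.sin(np.radians(35))*BX+np.array([0,0,np.cos(np.radians(35))])
    e=(T[:3,3]-np.array(ref))*1000;print('du',e@d,'dy',e@BL,'dn',e@n)
E
python3 - <<'E'
from m import *
un([0.5632, -0.0522, 0.0819]);to([ 0.5779, -0.0526,  0.0922],1.545)
E
```

```text
du 17.947014483569898 dy 0.37644001657186904 dn 1.743784210634128
t 11.95 pos [ 0.5769 -0.0522  0.0936] psi 1.5447 open 0.0256 F [ 0.2454 -0.3385 -2.7787] | tool mm [ 1.4179 -0.3695  1.0199] q [-0.212   0.5769  1.5356 -0.022   1.0368 -1.7453]
spin -0.0003
```

Call:
{"op": "send_rows", "data": {
  "motion": [
    {"hand": -1, "slide": [0, 0, 0], "spin": 0},
    {"hand": -1, "slide": [-4, 0, -3], "spin": 0},
    {"hand": -1, "slide": [-4, 0, -3], "spin": 0}
  ]
}}

```text
time: 12.25
tool_pos: [0.572, -0.0518, 0.1023]
tool_rot: [-2.088, 1.551, -2.114]
contact_force: [0.2, 0.7, -3.2]
opening: 0.026
```

Run:
```python
from m import *
un([0.5632, -0.0522, 0.0819]);to([ 0.5779, -0.0526,  0.0922],1.545)
```

```text
du 18.92865498203842 dy 0.6756130761137032 dn 11.642535964292312
t 12.25 pos [ 0.572  -0.0518  0.1023] psi 1.5451 open 0.026 F [ 0.2241  0.7105 -3.196 ] | tool mm [10.0464 -0.5209  5.9764] q [-0.2132  0.558   1.5427 -0.0216  1.0474 -1.7473]
spin 0.0001
```

Call:
{"op": "send_rows", "data": {
  "motion": [
    {"hand": -1, "slide": [-8, 0, -6], "spin": 0},
    {"hand": -1, "slide": [-12, 0, -8], "spin": 0},
    {"hand": -1, "slide": [-16, 0, -11], "spin": 0},
    {"hand": -1, "slide": [-20, 0, -14], "spin": 0},
    {"hand": -1, "slide": [-20, 0, -14], "spin": 0},
    {"hand": -1, "slide": [-20, 0, -10], "spin": 0},
    {"hand": -1, "slide": [-20, 0, -10], "spin": 0}
  ]
}}

```text
time: 12.95
tool_pos: [0.4924, -0.0471, 0.2262]
tool_rot: [-2.241, 1.549, -2.267]
contact_force: [0.8, 0.4, -2.8]
opening: 0.0255
```

Run:
```python
from m import *
un([0.5632, -0.0522, 0.0819]);to([ 0.5,.1, 0.25],1.545)
p=cam('wrist');save(p,'w7',1);a=cam('side');b=a['pixels'][0:220,200:420]
o=np.hstack([cv2.resize(p['pixels'],(440,330)),cv2.resize(b,(330,330),interpolation=cv2.INTER_CUBIC)]);cv2.imwrite('pics/ws7.png',o)
```

```text
du 24.63486216426193 dy 3.286848226791888 dn 158.86492181999944
t 12.95 pos [ 0.4924 -0.0471  0.2262] psi 1.5451 open 0.0255 F [ 0.8132  0.4284 -2.7703] | tool mm [-26.3393 146.7991   3.4966] q [-0.238   0.2941  1.5957 -0.0201  1.2613 -1.7767]
spin 0.0001
```

View pics/ws7.png

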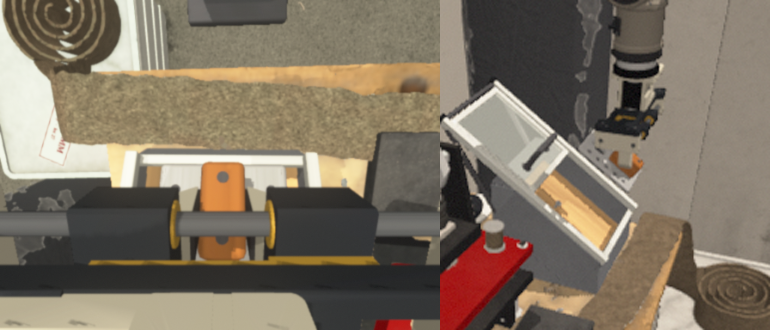

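Call:
{"op": "send_rows", "data": {
  "motion": [
    {"hand": -1, "slide": [-8, 25, 0], "spin": 0},
    {"hand": -1, "slide": [-5, 35, 0], "spin": 0},
    {"hand": -1, "slide": [0, 42, 0], "spin": 0},
    {"hand": -1, "slide": [0, 42, 0], "spin": 0},
    {"hand": -1, "slide": [0, 42, 0], "spin": 0},
    {"hand": -1, "slide": [0, 42, 0], "spin": 0},
    {"hand": -1, "slide": [0, 42, 0], "spin": 0},
    {"hand": -1, "slide": [0, 30, 0], "spin": 0}
  ]
}}

```text
time: 13.85
tool_pos: [0.501, 0.2592, 0.2329]
tool_rot: [-1.936, 1.55, -1.972]
contact_force: [0.7, -0.1, -2.1]
opening: 0.0257
```

Call:
{"op": "send_rows", "data": {
  "motion": [
    {"hand": -1, "slide": [0, 15, 0], "spin": 0},
    {"hand": -1, "slide": [0, 0, 0], "spin": 0},
    {"hand": -1, "slide": [0, 0, 0], "spin": 0}
  ]
}}

```text
time: 14.15
tool_pos: [0.5001, 0.2777, 0.2299]
tool_rot: [-2.048, 1.547, -2.078]
contact_force: [0.2, -0.5, -2.9]
opening: 0.0256
```

Run:
```python
from m import *
to([ 0.498,.289, 0.11],1.545)
for n in ['top','side']:
    p=cam(n);save(p,n+'8',1)
    d0=vision.cut_out(p,'eva_slab')
    if d0:
        c=cloud(p,d0[0]['mask']); c=c[(c[:,2]>.02)&(c[:,2]<.032)]
        print(n,cv2.minAreaRect((c[:,:2]*1000).astype(np.float32)))
    d0=vision.cut_out(p,'round_die')
    if d0: print('die',d0[0]['conf'],d0[0]['uv'],np.median(cloud(p,d0[0]['mask']),0))
    C=cloud(p,np.ones((384,512),bool))
o=np.hstack([cv2.imread('pics/top8.png')[60:300,130:400],cv2.imread('pics/side8.png')[60:300,160:430]]);cv2.imwrite('pics/ts8.png',cv2.resize(o,None,fx=1.48,fy=1.48))
```

```text
t 14.15 pos [0.5001 0.2777 0.2299] psi 1.5407 open 0.0256 F [ 0.2412 -0.4893 -2.9311] | tool mm [119.6816  13.6777  -1.1774] q [ 0.3813  0.4384  1.3665 -0.0151  1.3548 -1.1559]
spin -0.0043
top ((543.8976440429688, 190.59178161621094), (122.94823455810547, 67.74002838134766), 0.44745761156082153)
side ((546.292236328125, 290.5231018066406), (264.0466613769531, 124.53346252441406), 88.67072296142578)
die 0.7 [250.8, 271.5] [0.5273 0.3928 0.0442]
```

View pics/ts8.png

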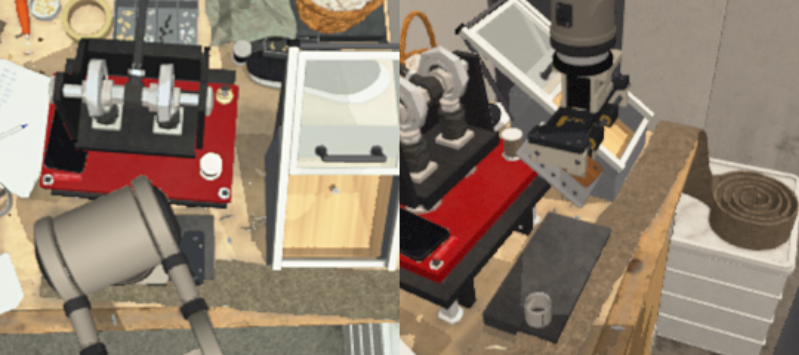

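Call:
{"op": "send_rows", "data": {
  "motion": [
    {"hand": -1, "slide": [30, 6, -1], "spin": 0},
    {"hand": -1, "slide": [35, 4, 0], "spin": 0},
    {"hand": -1, "slide": [35, 0, 0], "spin": 0},
    {"hand": -1, "slide": [20, 0, 0], "spin": 0},
    {"hand": -1, "slide": [0, 0, 0], "spin": 0}
  ]
}}

```text
time: 14.95
tool_pos: [0.5018, 0.283, 0.11]
tool_rot: [-1.71, 1.554, -1.747]
contact_force: [-0.9, 0.1, -2.6]
opening: 0.0253
```

Run:
```python
from m import *
to([ 0.498,.287, 0.065],1.545)
p=cam('side');C=cloud(p,np.ones((384,512),bool))
save(p,'s9',1);cv2.imwrite('pics/s9z.png',cv2.resize(p['pixels'][120:300,200:380],None,fx=3.3,fy=3.3,interpolation=cv2.INTER_CUBIC))
```

```text
t 14.95 pos [0.5018 0.283  0.11  ] psi 1.534 open 0.0253 F [-0.9203  0.0735 -2.558 ] | tool mm [44.916   4.633  -3.8151] q [ 0.3886  0.5528  1.5274 -0.0166  1.0707 -1.1373]
spin -0.011
```

View pics/s9z.png

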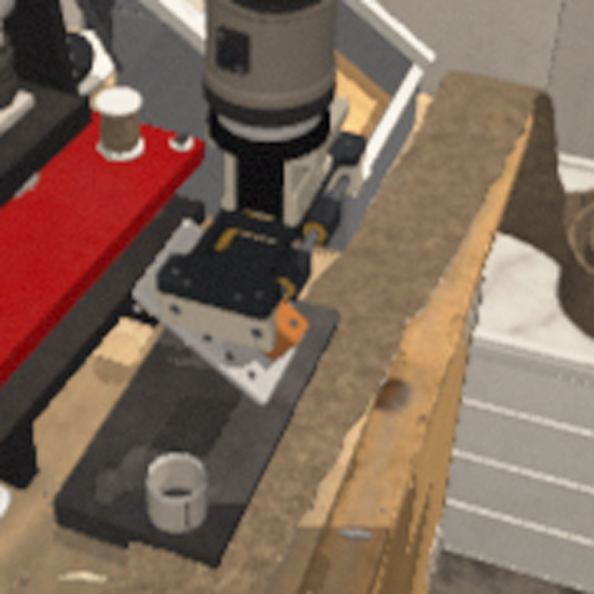

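Call:
{"op": "send_rows", "data": {
  "motion": [
    {"hand": -1, "slide": [15, 3, -3], "spin": -0.01},
    {"hand": -1, "slide": [12, 0, -1], "spin": 0},
    {"hand": -1, "slide": [8, 0, 0], "spin": 0},
    {"hand": -1, "slide": [2, 0, 0], "spin": 0}
  ]
}}

```text
time: 15.4
tool_pos: [0.5026, 0.2863, 0.0788]
tool_rot: [-0.943, 1.556, -0.971]
contact_force: [0.4, 0.9, -2.6]
opening: 0.026
```

Run:
```python
from m import *
to([ 0.498,.287, 0.062],1.545)
```

```text
t 15.4 pos [0.5026 0.2863 0.0788] psi 1.5423 open 0.026 F [ 0.4446  0.9114 -2.6475] | tool mm [16.7828  0.743  -4.7969] q [ 0.3936  0.5887  1.5625 -0.0178  0.9874 -1.139 ]
spin -0.0027
```

Call:
{"op": "send_rows", "data": {
  "motion": [
    {"hand": -1, "slide": [6, 0, -5], "spin": 0},
    {"hand": -1, "slide": [5, 0, -2], "spin": 0},
    {"hand": -1, "slide": [4, 0, 0], "spin": 0}
  ]
}}

```text
time: 15.7
tool_pos: [0.4965, 0.2866, 0.0646]
tool_rot: [-0.736, 1.555, -0.765]
contact_force: [0.4, 0.2, -2.4]
opening: 0.0256
```

Run:
```python
from m import *
to([ 0.498,.287, 0.062],1.545)
```

```text
t 15.7 pos [0.4965 0.2866 0.0646] psi 1.5418 open 0.0256 F [ 0.3515  0.1746 -2.4496] | tool mm [2.5763 0.4542 1.4878] q [ 0.3982  0.598   1.5936 -0.0184  0.9436 -1.1329]
spin -0.0032
```

Call:
{"op": "send_rows", "data": {
  "motion": [
    {"hand": -1, "slide": [3, 0, 0], "spin": 0},
    {"hand": -1, "slide": [3, 0, 0], "spin": 0}
  ]
}}

```text
time: 15.9
tool_pos: [0.4982, 0.287, 0.0607]
tool_rot: [-0.523, 1.552, -0.552]
contact_force: [-0.3, -4.5, 23.3]
opening: 0.0254
```

Run:
```python
from m import *
to([ 0.498,.287, 0.062],1.545)
```

```text
t 15.9 pos [0.4982 0.287  0.0607] psi 1.5418 open 0.0254 F [-0.3022 -4.467  23.3369] | tool mm [-1.3083  0.0281 -0.2226] q [ 0.3979  0.6037  1.596  -0.0192  0.931  -1.1326]
spin -0.0032
```

Call:
{"op": "send_rows", "data": {
  "motion": [
    {"hand": -1, "slide": [-1, 0, 1], "spin": 0},
    {"hand": -1, "slide": [0, 0, 3], "spin": 0},
    {"hand": -1, "slide": [1, 0, 3], "spin": 0}
  ],
  "grip_force": 8
}}

```text
time: 16.2
tool_pos: [0.5062, 0.287, 0.0617]
tool_rot: [-0.438, 1.55, -0.467]
contact_force: [0.1, 0.1, -2.6]
opening: 0.0262
```

Run:
```python
from m import *
to([ 0.523,.287, 0.047],1.545)
p=cam('side');cv2.imwrite('pics/s10z.png',cv2.resize(p['pixels'][120:300,200:380],None,fx=3.3,fy=3.3,interpolation=cv2.INTER_CUBIC))
```

```text
t 16.2 pos [0.5062 0.287  0.0617] psi 1.5419 open 0.0262 F [ 0.1298  0.0709 -2.6328] | tool mm [14.9922  0.6055 16.4937] q [ 0.3926  0.6116  1.5764 -0.0191  0.9404 -1.1383]
spin -0.0031
```

View pics/s10z.png

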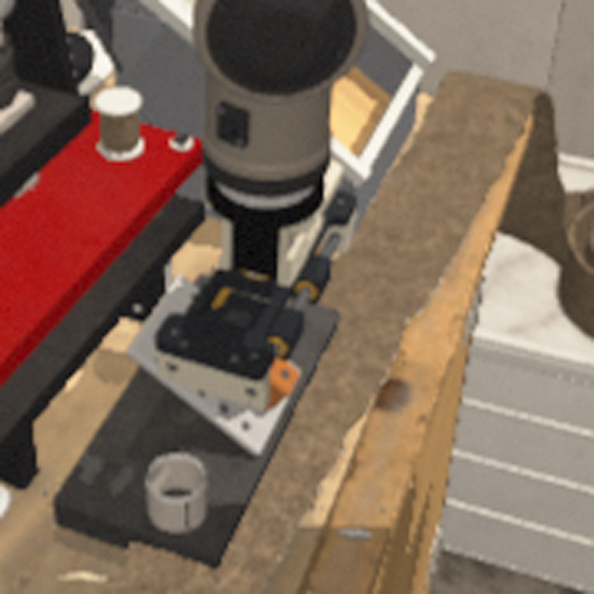

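Call:
{"op": "send_rows", "data": {
  "motion": [
    {"hand": -1, "slide": [3, 0, 2], "spin": 0},
    {"hand": -1, "slide": [3, 0, 3], "spin": 0}
  ],
  "grip_force": 6
}}

```text
time: 16.45
tool_pos: [0.5141, 0.2867, 0.0564]
tool_rot: [-0.336, 1.547, -0.365]
contact_force: [2.3, -1.6, 1.8]
opening: 0.0259
```

Call:
{"op": "send_rows", "data": {
  "motion": [
    {"hand": -1, "slide": [3, 0, 3], "spin": 0},
    {"hand": -1, "slide": [2, 0, 3], "spin": 0}
  ]
}}

```text
time: 16.65
tool_pos: [0.5211, 0.2865, 0.0511]
tool_rot: [-0.309, 1.546, -0.339]
contact_force: [0.8, 0.2, -0.7]
opening: 0.0264
```

Run:
```python
from m import *
to([ 0.523,.287, 0.047],1.545)
p=cam('side');cv2.imwrite('pics/s11z.png',cv2.resize(p['pixels'][120:300,200:380],None,fx=3.3,fy=3.3,interpolation=cv2.INTER_CUBIC))
```

```text
t 16.65 pos [0.5211 0.2865 0.0511] psi 1.5414 open 0.0264 F [ 0.842   0.1612 -0.735 ] | tool mm [4.1155 0.6054 1.7386] q [ 0.3826  0.6424  1.551  -0.0204  0.9297 -1.1469]
spin -0.0036
```

View pics/s11z.png

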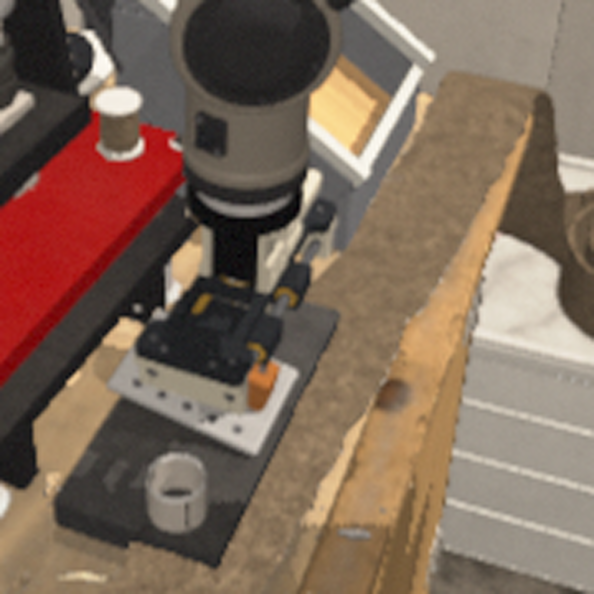

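The plate is pivoting down as intended: its edge rests on the slab and the tilt is roughly halved.

Call:
{"op": "send_rows", "data": {
  "motion": [
    {"hand": -1, "slide": [3, 0, 2], "spin": 0},
    {"hand": -1, "slide": [2, 0, 1], "spin": 0}
  ]
}}

```text
time: 16.9
tool_pos: [0.5244, 0.2863, 0.0449]
tool_rot: [-0.335, 1.547, -0.365]
contact_force: [0.3, -0.0, -0.6]
opening: 0.0258
```

Call:
{"op": "send_rows", "data": {
  "motion": [
    {"hand": -1, "slide": [2, 0, 0], "spin": 0},
    {"hand": -1, "slide": [2, 0, 0], "spin": 0}
  ]
}}

```text
time: 17.1
tool_pos: [0.5249, 0.2862, 0.042]
tool_rot: [-0.324, 1.546, -0.353]
contact_force: [-1.5, -1.8, 9.1]
opening: 0.0262
```

Run:
```python
from m import *
to([ 0.523,.287, 0.047],1.545)
p=cam('side');cv2.imwrite('pics/s12z.png',cv2.resize(p['pixels'][120:300,200:380],None,fx=3.3,fy=3.3,interpolation=cv2.INTER_CUBIC))
```

```text
t 17.1 pos [0.5249 0.2862 0.042 ] psi 1.5413 open 0.0262 F [-1.4907 -1.8289  9.1402] | tool mm [-5.0794  0.6942 -1.8238] q [ 0.3798  0.6595  1.5477 -0.0207  0.9163 -1.1491]
spin -0.0037
```

View pics/s12z.png

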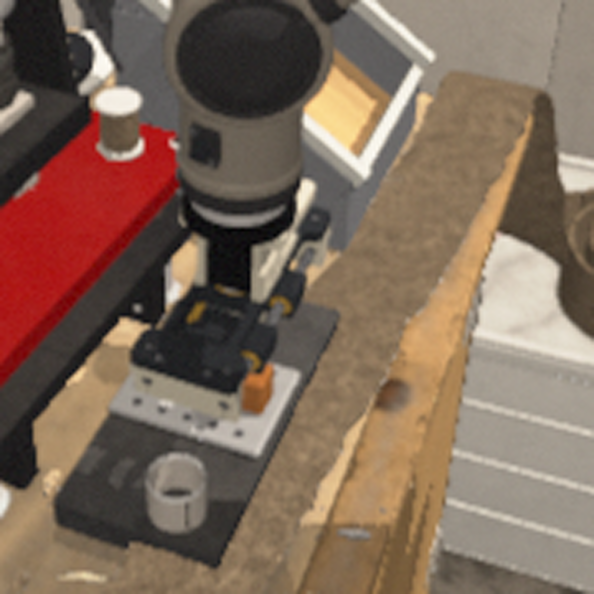

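Looks flat now. I'll open to about 50 mm (small lift first to unload), rise, and look.

Call:
{"op": "send_rows", "data": {
  "motion": [
    {"hand": 0.1, "slide": [0, 0, 0], "spin": 0},
    {"hand": 0.1, "slide": [0, 0, 0], "spin": 0},
    {"hand": 0.1, "slide": [0, 0, 0], "spin": 0},
    {"hand": 0.1, "slide": [-3, 0, 0], "spin": 0},
    {"hand": 0.1, "slide": [-30, 0, 0], "spin": 0},
    {"hand": 0.1, "slide": [-40, 0, 0], "spin": 0},
    {"hand": 0.1, "slide": [-40, 0, 0], "spin": 0},
    {"hand": 0.1, "slide": [-40, 0, -10], "spin": 0}
  ]
}}

```text
time: 17.95
tool_pos: [0.5075, 0.2866, 0.1922]
tool_rot: [-1.109, 1.555, -1.138]
contact_force: [0.7, 0.4, -0.4]
opening: 0.0507
```

```bash
cat > pl.py <<'E'
from m import *
for n in ['side','wrist']:
    p=cam(n)
    C=cloud(p,np.ones((384,512),bool));vv,uu=np.nonzero(p['range_z']>0);px=p['pixels'][vv,uu].astype(int)
    m=(C[:,0]>.46)&(C[:,0]<.63)&(C[:,1]>.2)&(C[:,1]<.365)&(C[:,2]>.028)&(C[:,2]<.042)&(px.min(1)>110)
    q=C[m];print(n,len(q))
    if len(q)>50:
        for _ in range(4):
            A=np.c_[q[:,:2],np.ones(len(q))];s=np.linalg.lstsq(A,q[:,2],rcond=None)[0];r=q[:,2]-A@s;q=q[abs(r)<max(.002,2.5*r.std())]
        print('plane',s[:2],'z med',np.median(q[:,2]));print(cv2.minAreaRect((q[:,:2]*1000).astype(np.float32)))
    d0=vision.cut_out(p,'eva_slab')
    if d0:
        c=cloud(p,d0[0]['mask']);c=c[(c[:,2]>.02)&(c[:,2]<.032)];print('slab z',np.median(c[:,2]))
    d0=vision.cut_out(p,'round_die')
    if d0: print('die',d0[0]['conf'],d0[0]['uv'],np.median(cloud(p,d0[0]['mask']),0))
    save(p,'pl_'+n,1)
o=np.hstack([cv2.imread('pics/pl_side.png')[120:320,180:380],cv2.resize(cv2.imread('pics/pl_wrist.png'),(267,200))]);cv2.imwrite('pics/pl.png',cv2.resize(o,None,fx=1.7,fy=1.7))
E
python3 -c "
from h import *
to([.5,.15,.25],-.026)
import pl"
```

```text
t 17.95 pos [0.5075 0.2866 0.1922] psi 1.5415 open 0.0507 F [ 0.7199  0.4139 -0.4115] | tool mm [ -55.8551 -137.6112   -3.0654] q [ 0.3914  0.4762  1.4116 -0.0167  1.2532 -1.1448]
spin 1.5675
side 849
plane [0.0033 0.0017] z med 0.03229265734556097
((548.9248046875, 288.57769775390625), (91.61856079101562, 119.5300064086914), 89.09194946289062)
slab z 0.024414347996216
die 0.89 [253.3, 272.9] [0.5272 0.3969 0.0437]
wrist 5897
plane [-0.0003  0.0005] z med 0.03497585453094909
((537.4598999023438, 286.19390869140625), (89.2938003540039, 102.68538665771484), 88.12178802490234)
slab z 0.027023580607668046
die 0.97 [374.4, 192.3] [0.525  0.3936 0.0482]
```

View pics/pl.png

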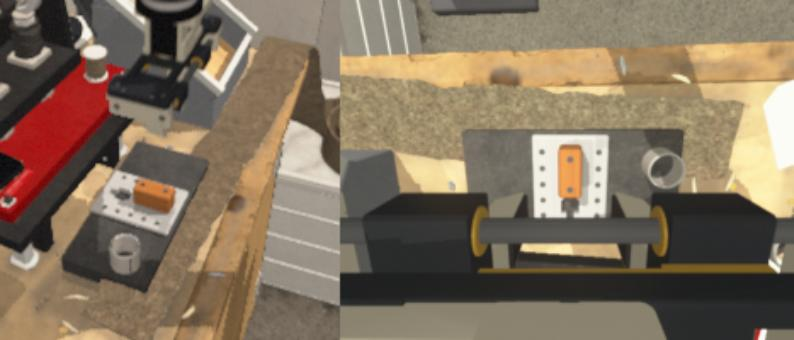

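Both views agree: the plate lies flat at (0.549, 0.288), the slab centre is (0.546, 0.289), and the die has not moved. Now back to the guard handle.

Call:
{"op": "send_rows", "data": {
  "motion": [
    {"hand": -0.39, "slide": [-20, -10, 0], "spin": 0.143},
    {"hand": -0.39, "slide": [-25, -15, 0], "spin": 0.143},
    {"hand": -0.39, "slide": [-25, -15, 0], "spin": 0.143},
    {"hand": -0.39, "slide": [-25, -15, 0], "spin": 0.143},
    {"hand": -0.39, "slide": [-20, -15, 0], "spin": 0.143},
    {"hand": -0.39, "slide": [-20, -15, 0], "spin": 0.143},
    {"hand": -0.39, "slide": [-10, 0, 15], "spin": 0.143},
    {"hand": -0.39, "slide": [0, 0, 20], "spin": 0.143}
  ]
}}

```text
time: 19.05
tool_pos: [0.4878, 0.1807, 0.3271]
tool_rot: [-1.124, 1.537, -2.338]
contact_force: [1.1, -0.2, 0.1]
opening: 0.0279
```

Call:
{"op": "send_rows", "data": {
  "motion": [
    {"hand": -0.39, "slide": [0, 0, 25], "spin": 0.14},
    {"hand": -0.39, "slide": [0, 0, 30], "spin": 0.14},
    {"hand": -0.39, "slide": [0, 0, 40], "spin": 0.1},
    {"hand": -0.39, "slide": [0, 0, 40], "spin": 0},
    {"hand": -0.39, "slide": [0, 0, 30], "spin": 0},
    {"hand": -0.39, "slide": [0, 0, 0], "spin": 0}
  ]
}}

```text
time: 19.65
tool_pos: [0.5025, 0.0102, 0.3202]
tool_rot: [-0.999, 1.521, -2.615]
contact_force: [0.2, 0.0, 0.1]
opening: 0.0281
```

```bash
python3 -c "
from h import *
to([.653,-.053,.33],-.026)"
```

```text
t 19.65 pos [0.5025 0.0102 0.3202] psi -0.046 open 0.0281 F [0.2362 0.0028 0.0903] | tool mm [-14.6809 152.702   56.6223] q [-0.1134  0.2706  1.3698 -0.0296  1.5409 -0.0665]
spin -0.02
```

Call:
{"op": "send_rows", "data": {
  "motion": [
    {"hand": -0.39, "slide": [-10, 20, 30], "spin": -0.02},
    {"hand": -0.39, "slide": [-5, 35, 20], "spin": 0},
    {"hand": -0.39, "slide": [0, 40, 5], "spin": 0},
    {"hand": -0.39, "slide": [0, 35, 0], "spin": 0},
    {"hand": -0.39, "slide": [0, 15, 0], "spin": 0},
    {"hand": -0.39, "slide": [0, 0, 0], "spin": 0}
  ]
}}

```text
time: 20.25
tool_pos: [0.6497, -0.0485, 0.3197]
tool_rot: [-1.224, 1.509, -2.821]
contact_force: [-0.8, 1.4, 0.1]
opening: 0.028
```

Run:
```python
from h import *
to([.6535,-.053,.2277],-.026)
for n in ['wrist','side']:
    p=cam(n);save(p,'h_'+n,1)
    g=p['pixels'].max(2);c=cloud(p,np.ones(g.shape,bool));vv,uu=np.nonzero(p['range_z']>0)
    m=(g[vv,uu]<90)&(c[:,2]>.225)&(c[:,2]<.255)&(c[:,0]>.61)&(c[:,0]<.69)&(c[:,1]>-.12)&(c[:,1]<.02)
    q=c[m];print(n,len(q),np.percentile(q,[2,50,98],axis=0) if len(q) else 0)
o=np.hstack([cv2.imread('pics/h_wrist.png'),cv2.resize(cv2.imread('pics/h_side.png')[20:180,200:413],(512,384))]);cv2.imwrite('pics/h.png',cv2.resize(o,(800,300)))
```

```text
t 20.25 pos [ 0.6497 -0.0485  0.3197] psi -0.0263 open 0.028 F [-0.7661  1.434   0.1393] | tool mm [91.6704  9.3283  2.4582] q [-0.1775  0.5933  0.8699 -0.0301  1.733  -0.1558]
spin -0.0003
wrist 186 [[ 0.6564 -0.0961  0.2256]
 [ 0.6626 -0.012   0.2346]
 [ 0.6706 -0.0061  0.2437]]
side 55 [[ 0.6496 -0.0957  0.2262]
 [ 0.6528 -0.0178  0.2375]
 [ 0.667  -0.0018  0.2416]]
```

View pics/h.png

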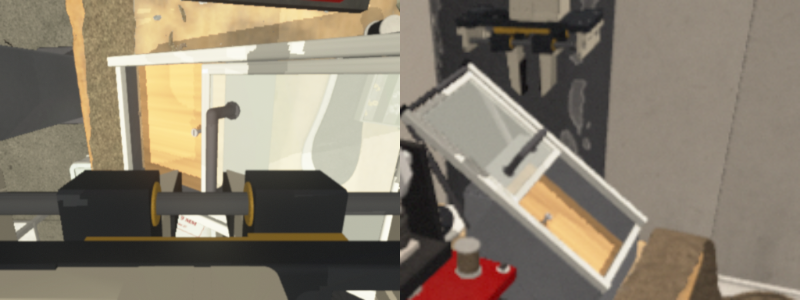

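Call:
{"op": "send_rows", "data": {
  "motion": [
    {"hand": -0.39, "slide": [25, 4, 2], "spin": 0},
    {"hand": -0.39, "slide": [25, 4, 0], "spin": 0},
    {"hand": -0.39, "slide": [10, 0, 0], "spin": 0},
    {"hand": -0.39, "slide": [0, 0, 0], "spin": 0}
  ]
}}

```text
time: 20.75
tool_pos: [0.6496, -0.0497, 0.2607]
tool_rot: [-1.219, 1.509, -2.814]
contact_force: [-0.2, -0.6, -0.6]
opening: 0.0283
```

Run:
```python
from h import *
to([.6535,-.053,.2277],-.026)
p=cam('side');cv2.imwrite('pics/s13.png',cv2.resize(p['pixels'][20:180,220:380],None,fx=3.6,fy=3.6,interpolation=cv2.INTER_CUBIC))
```

```text
t 20.75 pos [ 0.6496 -0.0497  0.2607] psi -0.0244 open 0.0283 F [-0.2129 -0.6031 -0.5701] | tool mm [32.8238  5.875   2.5023] q [-0.1793  0.6043  1.0053 -0.0298  1.5857 -0.1551]
spin 0.0016
```

View pics/s13.png

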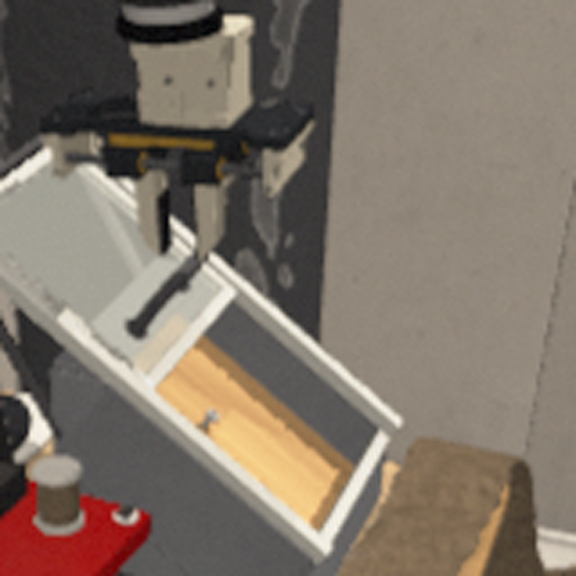

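Call:
{"op": "send_rows", "data": {
  "motion": [
    {"hand": -0.39, "slide": [6, 5, 2], "spin": 0},
    {"hand": -0.39, "slide": [10, 0, 0], "spin": 0},
    {"hand": -0.39, "slide": [9, 0, 0], "spin": 0},
    {"hand": -0.39, "slide": [6, 1, 0], "spin": 0},
    {"hand": -1, "slide": [0, 0, 0], "spin": 0},
    {"hand": -1, "slide": [0, 0, 0], "spin": 0},
    {"hand": -1, "slide": [0, 0, 0], "spin": 0},
    {"hand": -1, "slide": [0, 0, 0], "spin": 0}
  ],
  "grip_force": 25
}}

```text
time: 21.6
tool_pos: [0.654, -0.0527, 0.2319]
tool_rot: [-1.178, 1.513, -2.773]
contact_force: [0.5, 0.7, -1.9]
opening: 0.0114
```

Run:
```python
from h import *
T=Tt(observe());d=np.cos(np.radians(35))*BX+np.array([0,0,np.sin(np.radians(35))])
to(T[:3,3]-.17*d,-.026); print(-T[:3,:3].T@d, T[:3,3]-.17*d)
```

```text
t 21.6 pos [ 0.654  -0.0527  0.2319] psi -0.0246 open 0.0114 F [ 0.5329  0.7151 -1.9148] | tool mm [ 104.8062 -133.8256   -2.5232] q [-0.1824  0.6233  1.0484 -0.0304  1.5194 -0.156 ]
spin 0.0014
[ 0.6165 -0.7872 -0.0148] [ 0.5148 -0.0491  0.1344]
```

Call:
{"op": "send_rows", "data": {
  "motion": [
    {"hand": -1, "slide": [9, -11, 0], "spin": 0},
    {"hand": -1, "slide": [12, -16, 0], "spin": 0},
    {"hand": -1, "slide": [12, -16, 0], "spin": 0},
    {"hand": -1, "slide": [12, -16, 0], "spin": 0}
  ]
}}

```text
time: 22.0
tool_pos: [0.6006, -0.0511, 0.1943]
tool_rot: [-0.908, 1.536, -2.502]
contact_force: [4.7, 1.4, 1.8]
opening: 0.0109
```

Run:
```python
from h import *
to([ 0.5148, -0.0491,  0.1344],-.026)
```

```text
t 22.0 pos [ 0.6006 -0.0511  0.1943] psi -0.0234 open 0.0109 F [4.6598 1.4421 1.7582] | tool mm [ 62.1996 -84.1253  -1.2865] q [-0.1981  0.5256  1.3225 -0.0269  1.3171 -0.1679]
spin 0.0026
```

Call:
{"op": "send_rows", "data": {
  "motion": [
    {"hand": -1, "slide": [12, -16, 0], "spin": 0},
    {"hand": -1, "slide": [12, -16, 0], "spin": 0},
    {"hand": -1, "slide": [12, -16, 0], "spin": 0},
    {"hand": -1, "slide": [9, -12, 0], "spin": 0}
  ]
}}

```text
time: 22.4
tool_pos: [0.5445, -0.0493, 0.1548]
tool_rot: [-0.251, 1.549, -1.845]
contact_force: [2.3, 2.1, 3.7]
opening: 0.0112
```

Run:
```python
from h import *
to([ 0.5148, -0.0491,  0.1344],-.026)
```

```text
t 22.4 pos [ 0.5445 -0.0493  0.1548] psi -0.0231 open 0.0112 F [2.2634 2.0765 3.7006] | tool mm [ 20.5207 -29.6048   0.0168] q [-0.2179  0.4504  1.5668 -0.024   1.1257 -0.1845]
spin 0.0029
```

Call:
{"op": "send_rows", "data": {
  "motion": [
    {"hand": -1, "slide": [7, -10, 0], "spin": 0},
    {"hand": -1, "slide": [6, -9, 0], "spin": 0},
    {"hand": -1, "slide": [4, -6, 0], "spin": 0}
  ]
}}

```text
time: 22.7
tool_pos: [0.5237, -0.0487, 0.1401]
tool_rot: [0.44, 1.548, -1.155]
contact_force: [4.1, 1.7, 1.0]
opening: 0.0113
```

Run:
```python
from h import *
to([ 0.5148, -0.0491,  0.1344],-.026)
```

```text
t 22.7 pos [ 0.5237 -0.0487  0.1401] psi -0.0234 open 0.0113 F [4.0716 1.7098 1.0296] | tool mm [ 5.5982 -8.9574  0.4837] q [-0.2272  0.4243  1.6573 -0.0215  1.0461 -0.193 ]
spin 0.0026
```

Call:
{"op": "send_rows", "data": {
  "motion": [
    {"hand": -1, "slide": [4, -6, 0], "spin": 0},
    {"hand": -1, "slide": [3, -4, 0], "spin": 0}
  ]
}}

```text
time: 22.9
tool_pos: [0.5152, -0.0485, 0.134]
tool_rot: [0.624, 1.545, -0.97]
contact_force: [0.6, 1.6, 4.8]
opening: 0.0109
```

Call:
{"op": "send_rows", "data": {
  "motion": [
    {"hand": -1, "slide": [3, -4, 0], "spin": 0},
    {"hand": -1, "slide": [2, -4, 0], "spin": 0}
  ]
}}

```text
time: 23.1
tool_pos: [0.5115, -0.0484, 0.1311]
tool_rot: [0.902, 1.536, -0.693]
contact_force: [16.7, 6.4, 9.9]
opening: 0.011
```

Run:
```python
from h import *
to([ 0.5148, -0.0491,  0.1344],-.026)
```

```text
t 23.1 pos [ 0.5115 -0.0484  0.1311] psi -0.0238 open 0.011 F [16.7032  6.4419  9.9034] | tool mm [-3.1719  3.4249  0.6822] q [-0.234   0.4066  1.7168 -0.0184  0.9873 -0.2   ]
spin 0.0022
```

Call:
{"op": "send_rows", "data": {
  "motion": [
    {"hand": -1, "slide": [2, -3, 0], "spin": 0}
  ]
}}

```text
time: 23.2
tool_pos: [0.5117, -0.0484, 0.1311]
tool_rot: [1.024, 1.529, -0.571]
contact_force: [5.0, 5.0, 12.6]
opening: 0.0111
```

Call:
{"op": "send_rows", "data": {
  "motion": [
    {"hand": -0.39, "slide": [0, 0, 0], "spin": 0},
    {"hand": -0.39, "slide": [0, 0, 0], "spin": 0},
    {"hand": -0.39, "slide": [0, 0, 0], "spin": 0},
    {"hand": -0.39, "slide": [-10, 0, 0], "spin": 0},
    {"hand": -0.39, "slide": [-30, 0, 0], "spin": 0},
    {"hand": -0.39, "slide": [-40, 0, 0], "spin": 0},
    {"hand": -0.39, "slide": [-40, -20, 0], "spin": 0},
    {"hand": -0.39, "slide": [-20, -30, 0], "spin": 0}
  ]
}}

```text
time: 24.0
tool_pos: [0.4531, -0.0446, 0.2709]
tool_rot: [0.732, 1.543, -0.863]
contact_force: [0.7, -1.0, -0.3]
opening: 0.0282
```

```bash
python3 - <<'E'
from h import *
to([ 0.5148, -0.0491,  0.1344],-.026)
for n in ['side','top']:
    p=cam(n)
    save(p,'f_'+n,1)
    g=p['pixels'].max(2);c=cloud(p,np.ones(g.shape,bool));vv,uu=np.nonzero(p['range_z']>0)
    m=(g[vv,uu]<90)&(c[:,2]>.12)&(c[:,2]<.155)&(c[:,0]>.49)&(c[:,0]<.57)&(c[:,1]>-.12)&(c[:,1]<.02)
    q=c[m];print(n,len(q),np.percentile(q,[2,50,98],axis=0) if len(q) else 0)
o=np.hstack([cv2.imread('pics/f_top.png')[60:300,150:430],cv2.imread('pics/f_side.png')[40:280,160:440]]);cv2.imwrite('pics/f.png',cv2.resize(o,None,fx=1.42,fy=1.42,interpolation=cv2.INTER_CUBIC))
E
python3 -c "import pl"
```

```text
t 24.0 pos [ 0.4531 -0.0446  0.2709] psi -0.024 open 0.0282 F [ 0.6993 -0.9734 -0.2529] | tool mm [137.6977  59.1974   0.0781] q [-0.2554  0.1664  1.6384 -0.0166  1.3137 -0.2272]
spin 0.002
side 48 [[ 0.5104 -0.0902  0.1207]
 [ 0.5175 -0.0031  0.1363]
 [ 0.5286  0.0033  0.1433]]
top 64 [[ 0.5092 -0.0897  0.1217]
 [ 0.5149 -0.0113  0.1419]
 [ 0.5319 -0.0024  0.1455]]
side 802
plane [0.0022 0.0017] z med 0.03238736837218692
((548.969970703125, 288.79705810546875), (89.75395202636719, 119.59669494628906), 88.30481719970703)
slab z 0.024375584549157336
die 0.7 [251.3, 271.5] [0.5273 0.402  0.0423]
wrist 0
```

View pics/f.png

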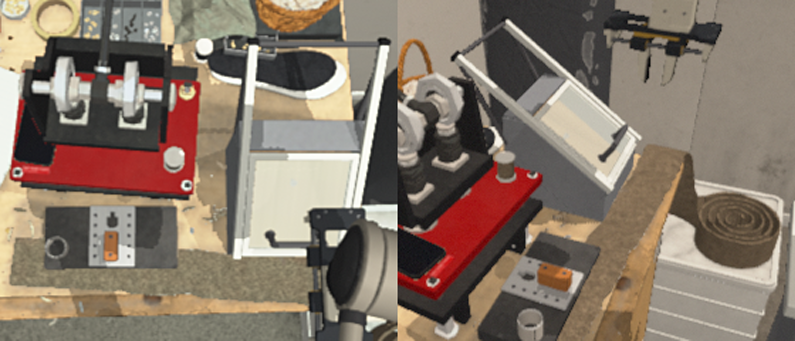

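Guard shut: the bar top is about 14.5 cm up, as expected for a shut guard, and the last push against the stop produced no further movement. The plate is flat and centred, and the robot is clear.

```bash
python3 -c "
from h import *
s=observe();print(s['time'],s['contact_force'],abs(np.array(s['qvel'])).max());print(job.hand_in())"
```

```text
24.4 [ 0.1936 -0.687   0.3914] 0.0012503347596726892
the job is handed in; nothing more can be done
None
```

The task is done and handed in at about 24.4 s of the 67 s allowed; the hand-in reports no verdict.

I slid the guard up to about 0.17 m by its handle. I then slid the plate 18 mm up the slope, drew it off the screw, and pivoted it flat onto the slab. Finally I pulled the guard down to its stop, let go and backed the arm away.

Last checks before handing in:
- **Plate:** it lies flat (slope under 0.003 rad), grip upward, at about (0.549, 0.289). The slab centre is about (0.546, 0.289).
- **Guard:** an extra push at the stop gave no further movement. The bar's top at about 0.144 m matches the shut position; neither check reads the guard joint directly.
- **Die:** the readings scatter by a few millimetres around its starting place, well inside the 30 mm limit.
- **Robot:** it is standing still and touching nothing (force under 1 N).

One check gave nothing: the last wrist picture did not show the plate, so its final position comes from the side camera only. Right after placing, the wrist and side cameras agreed on how flat and how high it was.

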